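# Lay out the espresso station for the first shot

### The job

Set the coffee station up for the first espresso, with the tools on the worktop in front of you: lay the portafilter flat in its stand, head inside the steel rail and handle between the two pins; stand the dosing cup upright in the middle of the scale's plate, the tamper upright in the wide low wooden seat, and the needle tool upright in the narrow, taller wooden socket. Let go of everything, and leave the black leveller and the brush where they are.

Things in the scene. Friction and masses are not known exactly. Their poses are not given: they have to be found in the camera images.
- portafilter_centre (a point): Portafilter lying flat, 222 x 94 x 36 mm, 0.52 kg: steel head, black handle. Point: mid-length, 18 mm above its underside; x from handle to head, z up. Head 68 mm round, centred at x=+77 mm, with ears to y=+-47 mm that start 18 mm up. Handle 28 mm wide, x=-111 to +16 mm, then an 18 mm neck. Balances near x=+5 mm: grip it there across y, tips down almost to its underside.
- dosing_cup_centre (a point): Steel dosing cup, an open cup 60 mm across and 60 mm high (foot 50 mm across), 0.12 kg, standing upright on the worktop. Point: its centre, 30 mm above its underside; z up. Grip it across the diameter in its upper half.
- tamper_centre (a point): Tamper: round steel base 58 mm across, 22 mm high, under a red-brown wooden handle that widens upward from 24 mm to a bulb 39 mm across; 90 mm high in all, 0.3 kg, standing upright on the worktop. Point: on its axis, 45 mm above its underside; z up. It balances 38 mm above its underside: grip the handle firmly from above, 50 to 60 mm above the underside, or it may swing when moved fast.
- needle_tool_centre (a point): Needle stirring tool on its stand, one rigid piece: red-brown wooden knob over thin needles and a pale wooden foot disc 36 mm across; 96 mm high, 0.06 kg, standing upright on the worktop. Point: on its axis, 48 mm above its underside; z up. Grip the knob from above, some 75 mm above the underside; it is up to 36 mm across there.
- stand_floor (a point): Portafilter stand, fixed: wooden board 238 x 108 x 8 mm with a C-shaped steel rail and two steel pins. Point: on the board (8 mm up), where the underside of the portafilter's middle belongs; x from pins to rail, z up; the portafilter's x points the same way. Rail centred at x=+77 mm, inner radius 42, 14 mm high, open to the pins. Pins at x=-70, y=+-26 mm, 8-10 mm thick, 26 mm high.
- tamper_seat_floor (a point): Seat of the tamper, fixed: the wider and lower of the two round wooden cups, 88 mm across outside, 76 mm inside, rim 16 mm above the worktop. The point is the centre of its black inner floor, 6 mm above the worktop; z up.
- needle_socket_floor (a point): Socket of the needle tool, fixed: the narrower and taller of the two round wooden cups, 65 mm across outside, 52 mm inside, rim 26 mm above the worktop. The point is the centre of its black inner floor, 6 mm above the worktop; z up.
- scale_plate (a point): Flat black brew scale, fixed: 142 x 112 x 25 mm. Point: centre of the top of its weighing plate (104 x 106 mm), 25 mm up; x away from display and keys, z up. Mind the tall espresso machine beside it, between the two halves of the work: it fills y = -0.15 to +0.11 m from x = 0.46 m back, 0.47 m high; cross over in front of it.
- leveller_centre (a point): Leveller, a loose black disc-shaped tool 61 mm across and 35 mm high, not part of the job. The point is its centre, 17 mm above the worktop.
- grounds_brush_centre (a point): Loose wooden counter brush, 162 mm long (along its y), 30 mm wide, 24 mm high, lying on the worktop, not part of the job. The point is its centre, 12 mm above the worktop.
Mind the look-alikes: they are no part of the job. Of the things like the part that bears needle_tool_centre, leave any that is blue; of the rest the smaller one is meant.

How it is judged:
By the outcome, as a careful person would: the job done as asked, in the order asked, and still so for the second after the job is handed in, with the robot touching nothing.
It also fails if it takes over 138 s, if anything falls off the work surface, if the arm or the gripper's body presses on something with over 40 N, if the wrist force passes 120 N, or if a joint passes its speed limit or range.

### The arm

A 7-joint arm with a two-finger parallel gripper is mounted at the origin on a cart in front of the work surface, level with it; the furniture and walls round the work are solid. World frame = base frame: x ahead of the robot, y to its left, z up, the work surface at z = 0. Lengths are in mm, angles in rad, forces in N, time in s.
With the tool pointing down it reaches from about 425 to 950 mm from the base axis. Payload 16.7 kg.
Tool frame: the origin (TCP) lies midway between the tips of the shut fingers; the grasp point (between the pads) lies 19 mm behind it (ctrl.hold_point_z is the z of the grasp point in the tool frame, in mm); z points along the fingers, y is the line along which they close (so a half turn about z gives the same grasp; the last joint's range is limited). The gripper opens to 94 mm and grips with 3 to 60 N. Pads are 16 mm wide; open, the fingers measure 119 mm over their backs; the gripper's body (75 mm by 177 mm) begins 78 mm behind the grasp point.
Start: joints at [-1.373, 0.426, 0.074, 1.606, -0.034, 1.111, -0.067], TCP at [230.063, 634.544, 205.467] pointing down, gripper open.
Joint ranges: [-2.85, 2.85], [-0.5, 2.14], [-1.23, 1.37], [0.21, 2.46], [-1.02, 4.16], [0.16, 2.05], [-2.73, 2.73]. Speed limits (rad/s): [1.89, 1.89, 2.39, 2.39, 3.01, 3.01, 3.01].

### API

Orientations are given as a rotation vector (axis times angle).
In Python, from rig import get_obs, imaging, order, ctrl gives the robot as it stands.
- The arm moves only by the tool send_rows, never from a script. Its argument "series" is a list of rows, each a list of 5 numbers: the shift along the tool's x, y, z in mm, then the turn about the tool's z in degrees, then the finger opening in mm, from 0 to 94. A call has 1 to 20 rows; each row shifts and turns the commanded pose from where the row before left it, along the tool's axes as they then stand; what a row does not reach is not made up. A row lasts 1/12 s, in which the tool goes at most 41.7 mm and 7.16 degrees, less where a joint would pass 70% of its speed; a pose out of reach is approached as far as the arm can. A call with a gripper value outside its range is refused whole. The fingers move at their own pace and stop on an object; "grip_force" is the grip in N (left out, the last holds). Time passes only in rows, so rows that do not move let the fingers close. It gives the time, the measured TCP pose, the force, the opening and the grip force at its end, in the units of the state.
- get_obs(): the state, without advancing time (a new reading comes with each control period).
- imaging.snapshot(name): name is "scene" or "top"; returns the picture (400x640x3 uint8, red, green, blue); there is no depth.
- imaging.camera_info(name): a dict with "camera_matrix" (3x3 intrinsics, pixels), "world_from_camera" (4x4, takes a point from camera to world coordinates). Camera axes: x right, y down, z forward; pixel columns grow to the right and rows downward; lengths in mm; the calibration is good to about 2 mm. A picture is of the moment at which its call begins. camera_info takes no time and is no camera call.
- order.close_job(): hands the job in; it is judged then, once.
Trained networks look in the newest picture that a camera, given by its name, has taken for a name from the list of things; names that differ only in an ending like _2 or _b are one class to them, and where a whole thing is asked for, a point or a joint stands for the part that bears it (a point fixed in the world has none). Each returns a list of dicts, best first, with "score" (0 to 1); they miss things now and then, are a little off and sometimes report something else, mostly with a low value. They report only what shows in the picture. A call takes as long as a camera call. They do not tell look-alikes from the thing itself.
- imaging.silhouettes(camera, name): "region" (400x640 bool, what is visible of it) and "position" ([row, column] in pixels, amid what is visible of it).
- imaging.place_of(camera, name): "position" ([row, column] in pixels: a listed point, or the origin of a listed thing).
The state is a dict: "time": time; "joint_positions": joint angles; "qvel": joint speeds; "tau": joint torques, N m; "tcp_pos": TCP position; "tool_rot": TCP orientation; "wrist_force": force on the tool from outside, world axes, zero at the start; "ft_torque": the same for the moment, N m; "gripper_width": finger opening in mm; "gripper_force": force on a finger pad.
Only numpy, scipy, OpenCV 4.12 (cv2) and the standard library are available. Lean on these libraries where they do the work, as an engineer would, in place of code of your own. Each camera call takes 0.05 s, during which the arm holds its last target. There are 200 camera calls.

## Working session

There is one attempt and no reset: what is moved stays moved. The work goes in short steps, Python scripts to look and compute and a tool call to move; the robot and the scene stay as the last step left them, time stands still between calls to the robot, and variables do not carry over. Pictures are saved under pics/ and viewed, at most 14 in all, crops included, and the job is handed in when it is done.

Besides the shell and the picture viewer there is one more tool, called after "Call:" as name(argument=value, ...), one argument or row to a line, values as JSON. send_rows: Moves the arm, as the interface text tells. Its arguments: {"type":"object","properties":{"series":{"type":"array"},"grip_force":{"type":"number"}},"required":["series"]}

```bash
mkdir -p pics; ls
cat > h.py <<'E'
import numpy as np, cv2
from rig import get_obs, imaging, order, ctrl
def ray(cam,pos,z):
    c=imaging.camera_info(cam);K=np.array(c["camera_matrix"]);T=np.array(c["world_from_camera"])
    d=T[:3,:3]@np.linalg.inv(K)@np.array([pos[1],pos[0],1.0]);o=T[:3,3]
    return (o+d*(z-o[2])/d[2])
def save(cam,name):
    im=imaging.snapshot(cam);cv2.imwrite(f"pics/{name}.png",im[:,:,::-1]);return im
E
python3 - <<'E'
from h import *
for c in("scene","top"):
    save(c,c+"0"); print(c,np.round(np.array(imaging.camera_info(c)["world_from_camera"]),2).tolist(), np.round(imaging.camera_info(c)["camera_matrix"],1).tolist())
Z=dict(portafilter_centre=18,dosing_cup_centre=30,tamper_centre=45,needle_tool_centre=48,stand_floor=8,tamper_seat_floor=6,needle_socket_floor=6,scale_plate=25,leveller_centre=17,grounds_brush_centre=12)
for n,z in Z.items():
    for c in("scene","top"):
        for r in imaging.place_of(c,n)[:4]:
            print(n,c,round(r["score"],2),np.round(r["position"]).tolist(),np.round(ray(c,r["position"],z))[:2].tolist())
o=get_obs();print(o["time"],o["tcp_pos"],o["tool_rot"],ctrl.hold_point_z)
E
```

```text
pics
scene [[0.88, -0.21, 0.43, -76.89], [-0.48, -0.43, 0.77, -1234.35], [0.02, -0.88, -0.48, 785.22], [0.0, 0.0, 0.0, 1.0]] [[372.5, 0.0, 322.0], [0.0, 372.5, 196.7], [0.0, 0.0, 1.0]]
top [[0.01, -0.98, 0.21, 277.61], [-1.0, -0.01, -0.0, -85.29], [0.01, -0.21, -0.98, 1447.45], [0.0, 0.0, 0.0, 1.0]] [[402.4, 0.0, 325.4], [0.0, 402.4, 195.3], [0.0, 0.0, 1.0]]
portafilter_centre scene 0.81 [237.0, 310.0] [431.0, -250.0]
portafilter_centre top 0.72 [239.0, 376.0] [427.0, -272.0]
dosing_cup_centre top 0.55 [239.0, 285.0] [419.0, 49.0]
tamper_centre scene 0.52 [160.0, 274.0] [556.0, 391.0]
tamper_centre top 0.6 [194.0, 185.0] [574.0, 412.0]
needle_tool_centre scene 0.64 [234.0, 335.0] [497.0, -312.0]
needle_tool_centre scene 0.63 [217.0, 347.0] [592.0, -238.0]
needle_tool_centre scene 0.51 [236.0, 359.0] [564.0, -364.0]
needle_tool_centre top 0.65 [198.0, 401.0] [569.0, -358.0]
needle_tool_centre top 0.5 [240.0, 286.0] [413.0, 46.0]
needle_tool_centre top 0.47 [194.0, 372.0] [581.0, -255.0]
needle_tool_centre top 0.45 [215.0, 386.0] [506.0, -303.0]
stand_floor scene 0.63 [182.0, 258.0] [4
[... 205 characters left out ...]
221.0, 427.0] [494.0, -459.0]
needle_socket_floor scene 0.53 [216.0, 285.0] [415.0, -64.0]
needle_socket_floor top 0.72 [239.0, 317.0] [423.0, -62.0]
scale_plate scene 0.69 [172.0, 286.0] [574.0, 284.0]
scale_plate scene 0.69 [238.0, 359.0] [576.0, -347.0]
scale_plate top 0.94 [192.0, 227.0] [587.0, 266.0]
leveller_centre scene 0.6 [157.0, 300.0] [724.0, 438.0]
leveller_centre scene 0.6 [296.0, 371.0] [453.0, -595.0]
leveller_centre top 0.48 [163.0, 190.0] [696.0, 411.0]
grounds_brush_centre scene 0.77 [294.0, 370.0] [459.0, -587.0]
grounds_brush_centre top 0.51 [231.0, 464.0] [457.0, -590.0]
1.1 [230.04657911 634.52922917 205.49880436] [-5.43601912e-01 -3.09413691e+00  6.28350610e-05] -18.8
```

Run:
```python
import cv2
im=cv2.imread("pics/top0.png");cv2.imwrite("pics/top0a.png",cv2.resize(im[120:290,140:500],(792,374),interpolation=cv2.INTER_CUBIC))
im=cv2.imread("pics/scene0.png");cv2.imwrite("pics/scene0a.png",cv2.resize(im[120:320,210:450],(720,600),interpolation=cv2.INTER_CUBIC))
```

```text
(no output)
```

View pics/top0a.png

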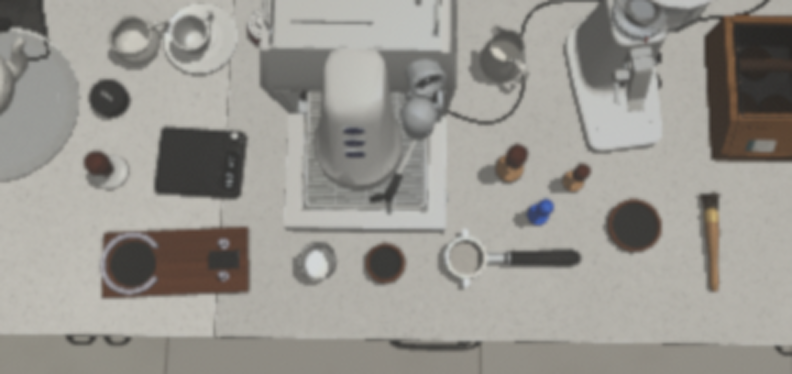

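View pics/scene0a.png

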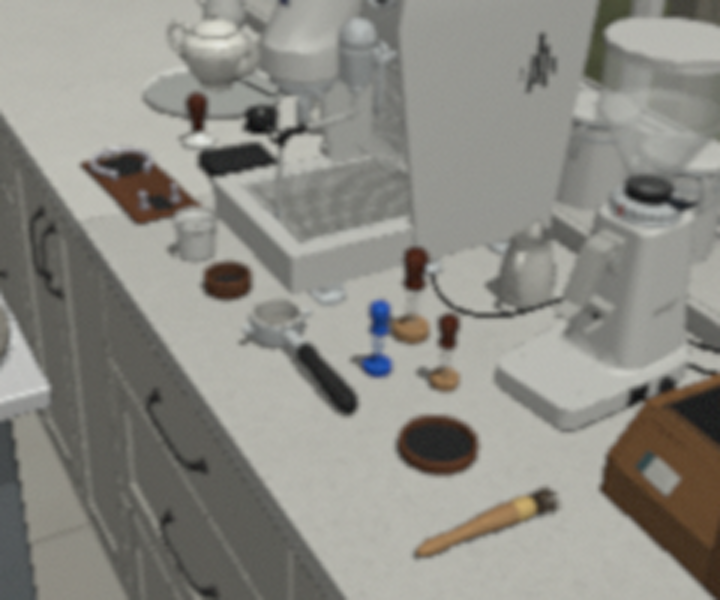

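The pale needle tools stand in top at (row 194, col 373), the larger, and (row 201, col 402), the smaller; the blue one is at (216, 385). The smaller brown one fits the description. I'll confirm it in a crop and measure outlines.

Run:
```python
from h import *
t=save("top","top1"); s=save("scene","scene1")
def crop(im,r0,r1,c0,c1,k): return cv2.resize(im[r0:r1,c0:c1,::-1],None,fx=k,fy=k,interpolation=cv2.INTER_CUBIC)
a=crop(s,190,270,280,380,4); b=crop(t,175,255,340,440,4)
cv2.imwrite("pics/needles.png",np.hstack([a,b]))
a=crop(t,215,265,175,275,6); 
cv2.imwrite("pics/stand.png",a)
Z=dict(portafilter_centre=22,dosing_cup_centre=30,tamper_centre=45,needle_tool_centre=48,stand_floor=8,tamper_seat_floor=10,needle_socket_floor=16,scale_plate=25)
for n,z in Z.items():
  for c in("top","scene"):
    for r in imaging.silhouettes(c,n)[:3]:
        m=r["region"].astype(np.uint8); p=np.argwhere(m)
        if len(p)<5: continue
        w=np.array([ray(c,q,z)[:2] for q in p]).astype(np.float32)
        R=cv2.minAreaRect(w)
        print(n,c,round(r["score"],2),"px",np.round(r["position"]).tolist(),len(p),"rows",p.min(0),p.max(0),"cen",w.mean(0).round(),"rect",np.round(R[0]),np.round(R[1]),round(R[2],1))
```

```text
portafilter_centre top 0.83 px [236.0, 360.0] 573 rows [226 342] [248 403] cen [ 432. -238.] rect [ 421. -257.] [216.  77.] 82.8
portafilter_centre scene 0.73 px [232.0, 309.0] 437 rows [219 293] [256 328] cen [ 434. -235.] rect [ 421. -253.] [249.  82.] 78.8
dosing_cup_centre top 0.83 px [238.0, 285.0] 265 rows [230 276] [247 293] cen [421.  54.] rect [422.  53.] [60. 60.] 0.8
dosing_cup_centre scene 0.67 px [201.0, 274.0] 241 rows [188 268] [206 283] cen [426.  60.] rect [427.  62.] [159.  64.] 68.6
tamper_centre top 0.5 px [197.0, 187.0] 254 rows [189 178] [205 198] cen [563. 397.] rect [566. 397.] [76. 51.] 47.3
tamper_centre scene 0.61 px [162.0, 278.0] 133 rows [151 271] [169 281] cen [565. 389.] rect [570. 398.] [233.  48.] 66.9
tamper_centre scene 0.54 px [211.0, 287.0] 188 rows [207 278] [219 294] cen [ 402. -102.] rect [ 403. -101.] [90. 62.] 65.1
needle_tool_centre top 0.77 px [199.0, 369.0] 212 rows [186 364] [203 379] cen [ 580. -255.] rect [ 580. -258.] [48. 67.] 45.8
needle_tool_centre top 0.54 px [200.0, 400.0] 99 rows [195 396] [206 407] cen [ 559. -360.] rect [ 561.
[... 935 characters left out ...]
186.0] 256 rows [189 178] [205 198] cen [571. 411.] rect [573. 411.] [75. 55.] 47.3
tamper_seat_floor scene 0.72 px [269.0, 354.0] 444 rows [258 343] [278 369] cen [ 490. -463.] rect [ 490. -462.] [101.  85.] 55.0
needle_socket_floor top 0.7 px [238.0, 318.0] 264 rows [230 306] [248 323] cen [422. -54.] rect [423. -53.] [64. 60.] 0.8
needle_socket_floor scene 0.69 px [211.0, 286.0] 172 rows [207 278] [219 294] cen [422. -55.] rect [422. -57.] [93. 64.] 65.1
scale_plate top 0.68 px [194.0, 232.0] 1193 rows [178 210] [210 251] cen [582. 253.] rect [580. 253.] [144. 117.] 87.2
scale_plate scene 0.79 px [174.0, 291.0] 215 rows [167 277] [178 302] cen [583. 268.] rect [583. 269.] [107. 120.] 89.8
```

View pics/needles.png

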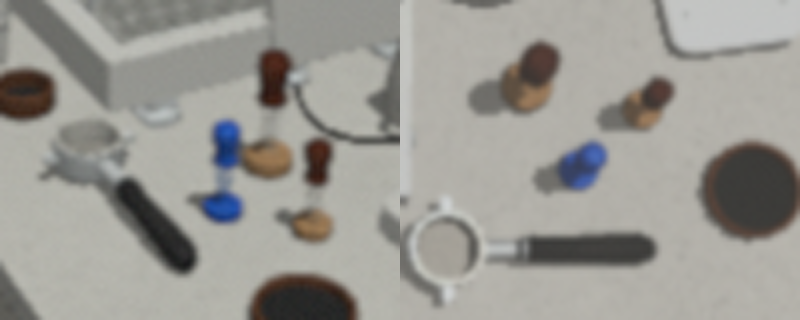

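The smaller pale tool (top row ≈ 200, col ≈ 402; left panel crop (315,185)) is the one meant. It is clearly smaller than the one at crop (268,110), and it isn't blue.

View pics/stand.png

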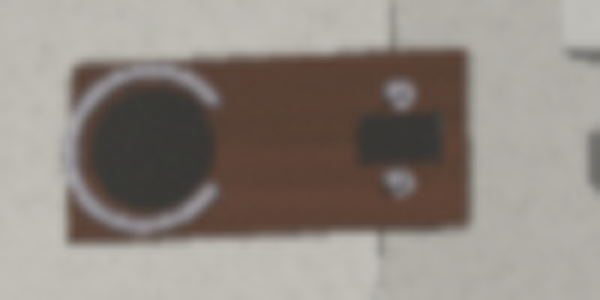

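Run:
```python
from h import *
P=lambda n,r,c,z: print(n,ray("top",(r,c),z).round(1)[:2])
P("head",237.3,351,34);P("handle end",237.2,404,18);P("handle start",237.5,371.5,18)
P("tray front edge z0",223.6,300,0);P("tray front z60",223.6,300,60);P("z80",223.6,300,80)
# tray edge in scene: top front-right corner and bottom
for z in (0,):print(ray("scene",(190+108/4,280+110/4),z).round())
for z in (40,60,80):print(z,ray("scene",(190+66/4,280+108/4),z).round())
```

```text
head [ 428.4 -181.2]
handle end [ 433.  -370.9]
handle start [ 430.4 -255.2]
tray front edge z0 [479.1   1.2]
tray front z60 [470.8  -2.3]
z80 [468.   -3.5]
[ 496. -100.    0.]
40 [501. -86.  40.]
60 [ 486. -117.   60.]
80 [ 470. -148.   80.]
```

The stand shows its rail disc at crop (153,147), i.e. top (239.5, 200.5). The pin pad is at crop (400,139), i.e. (238.2, 241.7), and the rail end points to +y.

Run:
```python
from h import *
a=ray("top",(239.5,200.5),8)[:2];b=ray("top",(238.1,241.7),8)[:2];d=a-b
u=d/np.linalg.norm(d);print(a,b,np.linalg.norm(d),np.degrees(np.arctan2(u[1],u[0])),"mid",a-77*u)
o=get_obs();print(o["time"],o["joint_positions"],o["wrist_force"])
```

```text
[415.952027   354.08034524] [422.95247799 207.56239719] 146.68508927099157 92.73544306250035 mid [419.62680218 277.16808336]
2.0 [-1.3725009   0.42608517  0.07388012  1.60601042 -0.0341163   1.11079528
 -0.06710403] [-0.2282043  -0.10741304  0.42826188]
```

Run:
```python
from h import *
import cv2
t=cv2.imread("pics/top1.png");s=cv2.imread("pics/scene1.png")
a=cv2.resize(t[140:230,255:350],None,fx=4.2,fy=4.2,interpolation=cv2.INTER_CUBIC)
b=cv2.resize(s[100:225,270:360],None,fx=4.2,fy=4.2,interpolation=cv2.INTER_CUBIC)
H=max(a.shape[0],b.shape[0]);f=lambda i:np.vstack([i,np.zeros((H-i.shape[0],i.shape[1],3),np.uint8)])
cv2.imwrite("pics/machine.png",np.hstack([f(a),f(b)]));print(a.shape,b.shape)
```

```text
(378, 399, 3) (525, 378, 3)
```

View pics/machine.png

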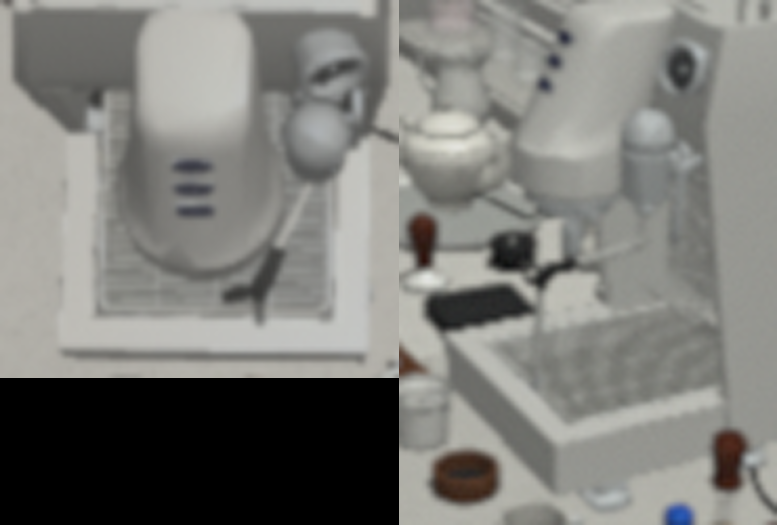

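The picture shows the low tray in front, with the group head and a steam wand (top ≈ (214,317), scene ≈ (166,305)) set back. I'll triangulate those.

Run:
```python
from h import *
def tri(t,s):
    best=min(range(0,480,5),key=lambda z:np.linalg.norm(ray("top",t,z)-ray("scene",s,z)))
    print(best,ray("top",t,best).round(),ray("scene",s,best).round())
tri((213.8,316.9),(165.5,304.8)); tri((204.8,302.6),(141.7,301))
tri((140+355/4.2,255+367/4.2),(100+445/4.2,270+157/4.2)) # tray front right top corner
tri((140+350/4.2,255+60/4.2),(100+345/4.2,270+50/4.2))
for z in(250,300,350):print(z,ray("top",(204.8,302.6),z).round())
```

```text
210 [481. -63. 210.] [501. -66. 210.]
290 [494. -22. 290.] [507. -22. 290.]
85 [ 466. -148.   85.] [ 469. -153.   85.]
70 [469. 103.  70.] [475. 102.  70.]
250 [502. -20. 250.]
300 [492. -23. 300.]
350 [483. -26. 350.]
```

Call:
send_rows(
  series=[
    [0,0,-14,6.9,94],
    [0,0,-14,6.9,94],
    [0,0,-14,6.9,94],
    [0,0,-14,6.9,94],
    [0,0,-14,6.9,94],
    [0,0,-14,6.9,94],
    [0,0,-14,6.9,94],
    [0,0,-14,6.9,94],
    [0,0,-14,6.9,94],
    [0,0,-14,6.6,94],
    [-33,12,0,0,94],
    [-33,12,0,0,94],
    [-33,12,0,0,94],
    [-33,12,0,0,94],
    [-33,12,0,0,94],
    [-33,12,0,0,94],
    [-33,12,0,0,94],
    [-33,12,0,0,94],
    [-33,12,0,0,94],
    [-33,12,0,0,94],
  ],
)

```text
time: 3.67
tcp_pos: [358.3, 305.8, 345.6]
tool_rot: [-2.194, -2.248, -0.001]
wrist_force: [2.0, -0.3, 0.1]
gripper_width: 94.0
gripper_force: 0.0
```

Call:
send_rows(
  series=[
    [-30,-1,0,0,94],
    [-30,-1,0,0,94],
    [-30,-1,0,0,94],
    [-30,-1,0,0,94],
    [-30,-1,0,0,94],
    [-30,-1,0,0,94],
    [-30,-1,0,0,94],
    [-30,-1,0,0,94],
    [-30,-1,0,0,94],
    [-30,-1,0,0,94],
  ],
)

```text
time: 4.5
tcp_pos: [354.8, 5.8, 345.5]
tool_rot: [-2.194, -2.248, -0.001]
wrist_force: [0.3, -0.3, 0.0]
gripper_width: 94.0
gripper_force: 0.0
```

```bash
python3 -c "
from h import *
o=get_obs();print(o['joint_positions'].round(2),o['qvel'].round(2),o['tcp_pos'],o['tool_rot'])"
```

```text
[-1.12 -0.44  0.64  2.07  0.26  1.44 -0.54] [ 0.37 -0.32  0.28  0.04  0.27  0.17  0.58] [354.8356246    5.84374138 345.48687138] [-2.19425088e+00 -2.24750562e+00 -1.39118224e-03]
```

Call:
send_rows(
  series=[
    [-28,0,0,0,80],
    [-28,0,0,0,80],
    [-28,0,0,0,80],
    [-28,0,0,0,80],
    [-28,0,0,0,80],
    [-28,0,0,0,80],
    [-28,0,0,0,60],
    [-15,12,0,0,60],
    [-15,20,10,0,60],
    [-15,20,30,0,60],
    [-8,20,30,0,60],
    [-6,3,30,0,60],
    [0,0,30,0,60],
    [0,0,30,0,60],
    [0,0,30,0,60],
    [0,0,0,0,60],
  ],
)

```text
time: 5.83
tcp_pos: [398.5, -224.7, 186.8]
tool_rot: [2.175, 2.232, 0.011]
wrist_force: [-0.0, 0.4, 0.3]
gripper_width: 59.7
gripper_force: 0.0
```

Run:
```python
from h import *
o=get_obs();print(o['joint_positions'].round(2),o['tcp_pos'],o["gripper_width"])
t=save("top","t2");s=save("scene","s2")
k=lambda i,a,b,c,d:cv2.resize(i[a:b,c:d,::-1],(400,400),interpolation=cv2.INTER_CUBIC)
cv2.imwrite("pics/grip1.png",np.hstack([k(t,190,270,330,410),k(s,170,270,260,360)]))
```

```text
[-1.27 -0.5   1.37  2.16  0.56  1.13 -0.14] [ 398.45007398 -224.65054752  186.79693965] 59.67425688027245
```

View pics/grip1.png

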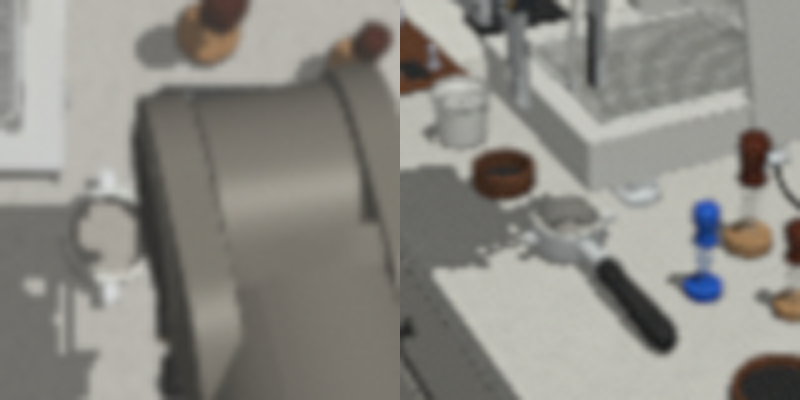

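The tool stopped short at (398,-225,187) because joints 2 and 3 sit at their limits. The portafilter is untouched. I'll try moving outward to free the joints.

Call:
send_rows(
  series=[
    [-5,10,0,0,60],
    [-5,10,0,0,60],
    [-5,10,0,0,60],
    [-5,5,0,0,60],
    [-5,0,0,0,60],
    [0,0,0,0,60],
  ],
)

```text
time: 6.43
tcp_pos: [417.7, -240.3, 208.3]
tool_rot: [2.161, 2.211, 0.023]
wrist_force: [-0.1, -0.1, 0.1]
gripper_width: 60.2
gripper_force: 0.0
```

Run:
```python
from h import *
from scipy.spatial.transform import Rotation as R
o=get_obs();print(o['joint_positions'].round(2),o['tcp_pos'],o["gripper_width"]);print(R.from_rotvec(o["tool_rot"]).as_matrix().round(3))
```

```text
[-1.27 -0.5   1.37  2.11  0.56  1.15 -0.12] [ 417.71192305 -240.30842693  208.26425337] 60.153556806834295
[[-0.022  0.999  0.046]
 [ 0.999  0.024 -0.024]
 [-0.025  0.045 -0.999]]
```

Still limited. I'll retrace to unwind joint 3 and log joint and pose pairs so I can predict reach.

Call:
send_rows(
  series=[
    [25,-6,-14,0,60],
    [25,-6,-14,0,60],
    [25,-6,-14,0,60],
    [25,-6,-14,0,60],
    [25,-6,-14,0,60],
    [25,-6,-14,0,60],
    [25,-6,-14,0,60],
  ],
)

```text
time: 7.02
tcp_pos: [366.2, -62.4, 299.8]
tool_rot: [2.161, 2.212, 0.021]
wrist_force: [0.9, -0.2, -0.4]
gripper_width: 59.9
gripper_force: 0.0
```

```bash
cat > log.py <<'E'
from h import *
import json
o=get_obs();open("log.jsonl","a").write(json.dumps([np.array(o[k]).tolist() for k in("joint_positions","tcp_pos","tool_rot")])+"\n")
print(o["joint_positions"].round(2),o["tcp_pos"].round(),o["tool_rot"].round(3))
E
python3 log.py
```

```text
[-1.03 -0.45  0.72  2.15  0.34  1.32 -0.41] [366. -62. 300.] [2.161 2.212 0.021]
```

Call:
send_rows(
  series=[
    [30,0,0,0,60],
    [30,0,0,0,60],
    [30,0,0,0,60],
    [30,0,0,0,60],
    [30,0,0,0,60],
    [30,0,0,0,60],
    [30,0,0,0,60],
    [30,0,0,0,60],
    [30,0,0,0,60],
  ],
)

```text
time: 7.77
tcp_pos: [360.5, 207.9, 292.3]
tool_rot: [2.161, 2.212, 0.021]
wrist_force: [0.4, 0.6, 0.6]
gripper_width: 60.1
gripper_force: 0.0
```

```bash
python3 log.py; cat >> log.jsonl <<'E'
[[-1.3725009,0.42608517,0.07388012,1.60601042,-0.0341163,1.11079528,-0.06710403],[230.0466,634.5292,205.4988],[-0.5436019,-3.0941369,0.00006]]
E
cat > fit.py <<'E'
from h import *
import json,itertools
from scipy.optimize import least_squares
from scipy.spatial.transform import Rotation as R
D=[json.loads(l) for l in open("log.jsonl")]
def fk(q,p,s):
    # p: d1,L1,L2,Lt,o1..o7 ,a
    z=lambda a:R.from_euler('z',a);y=lambda a:R.from_euler('y',a)
    d1,L1,L2,Lt,o1,o3,o5,o7,b=p
    r=z(s[0]*q[0]+o1)*y(q[1]);P=np.array([0,0,d1])+r.apply([0,b,L1])
    r=r*z(s[1]*q[2]+o3)*y(q[3]);P=P+r.apply([0,0,L2])
    r=r*z(s[2]*q[4]+o5)*y(q[5]);P=P+r.apply([0,0,Lt])
    return P,r*z(s[3]*q[6]+o7)
def res(p,s):
    e=[]
    for q,t,w in D:
        P,r=fk(q,p,s);e+=list((P-t));e+=list(300*(r.as_matrix()-R.from_rotvec(w).as_matrix()).ravel())
    return np.array(e)
best=None
for s in itertools.product((1,-1),repeat=4):
  for o1 in (0,1.57,3.14,-1.57):
   for o7 in (0,1.57,3.14,-1.57):
    f=least_squares(res,[330,400,400,250,o1,0,0,o7,0],args=(s,),max_nfev=60)
    if best is None or f.cost<best[0]: best=(f.cost,s,f.x)
print(best[0],best[1],best[2].round(3));print(np.abs(res(best[2],best[1])).reshape(len(D),-1)[:,:3].round(1))
np.save("fit.npy",np.r_[best[2],best[1]])
E
timeout 300 python3 fit.py
```

```text
[-1.21 -0.15  0.44  2.07  0.12  1.2  -0.79] [360. 208. 292.] [2.161 2.212 0.021]
15.510639606822545 (-1, -1, -1, -1) [ 2.20551e+02  5.79136e+02  4.78067e+02  3.33626e+02  1.00000e-02
 -7.00000e-03 -0.00000e+00  1.57300e+00 -6.70980e+01]
[[1.2 1.1 3.2]
 [1.7 0.2 0.2]
 [0.  0.4 3.4]]
```

The fit is good to about 3 mm, which is enough for a reach planner. Next I'll check whether plain minimum-norm IK reproduces the observed joint path.

```bash
cat > sim.py <<'E'
from h import *
import json
from scipy.spatial.transform import Rotation as R
v=np.load("fit.npy");p,s=v[:9],v[9:]
exec(open("fit.py").read().split("def fk")[1].join(["def fk",""]).split("def res")[0])
lo=np.array([-2.85,-.5,-1.23,.21,-1.02,.16,-2.73]);hi=np.array([2.85,2.14,1.37,2.46,4.16,2.05,2.73])
W=np.r_[np.ones(3)/300,np.ones(3)]
def err(q,P,r):
    a,b=fk(q,p,s);return np.r_[P-a,(r*b.inv()).as_rotvec()]*W
def jac(q):
    a,b=fk(q,p,s);J=np.zeros((6,7))
    for i in range(7):
        d=q.copy();d[i]+=1e-5;c,e=fk(d,p,s);J[:,i]=np.r_[(c-a),(e*b.inv()).as_rotvec()]*W/1e-5
    return J
def step(q,P,r,k0=0,qh=None,n=5):
    for _ in range(n):
        J=jac(q);Ji=np.linalg.pinv(J,rcond=1e-3);dq=Ji@err(q,P,r)
        if k0: dq+=(np.eye(7)-Ji@J)@(k0*(qh-q))
        q=np.clip(q+dq,lo,hi)
    return q
def run(q,rows,k0=0,qh=None,verb=True):
    P,r=fk(q,p,s);bad=0;T=[]
    for x,y,z,t in rows:
        P=P+r.apply([x,y,z]);r=r*R.from_euler('z',t,degrees=True)
        q=step(q,P,r,k0,qh);e=np.abs(err(q,P,r)).max();bad=max(bad,e);T.append(q)
    return q,P,bad,np.array(T)
E
python3 - <<'E'
from sim import *
L=[json.loads(l) for l in open("log.jsonl")]
q0=np.array(L[2][0]);qm=(lo+hi)/2
rows=[[0,0,-14,6.9]]*9+[[0,0,-14,6.6]]+[[-33,12,0,0]]*10+[[-30,-1,0,0]]*10
for nm,k,qh in(("min",0,None),("start",.02,q0),("start",.1,q0),("mid",.02,qm),("mid",.1,qm),("zero",.05,q0*0)):
    q,P,b,_=run(q0,rows,k,qh); q2,P2,b2,_=run(np.array(L[0][0]),[[30,0,0,0]]*9,k,qh)
    print(nm,k,q.round(2),P.round(),round(b,3),q2.round(2))
print("obs [-1.12 -0.44  0.64  2.07  0.26  1.44 -0.54]", np.array(L[1][0]).round(2))
E
```

```text
min 0 [-1.11 -0.43  0.63  2.08  0.25  1.42 -0.54] [355.   7. 343.] 0.0 [-1.21 -0.15  0.45  2.06  0.12  1.21 -0.79]
start 0.02 [-0.85 -0.33  0.48  2.06  0.16  1.38 -0.4 ] [355.   7. 343.] 0.0 [-1.02 -0.12  0.28  2.04  0.09  1.2  -0.75]
start 0.1 [-0.75 -0.31  0.41  2.06  0.13  1.37 -0.36] [355.   7. 343.] 0.0 [-0.96 -0.11  0.22  2.03  0.08  1.2  -0.74]
mid 0.02 [-0.13 -0.2  -0.07  2.   -0.01  1.33 -0.17] [355.   7. 343.] 0.0 [-0.69 -0.08 -0.02  2.01  0.05  1.2  -0.71]
mid 0.1 [-0.12 -0.19 -0.07  2.   -0.01  1.33 -0.16] [355.   7. 343.] 0.001 [-0.29 -0.03 -0.4   1.96  0.03  1.19 -0.68]
zero 0.05 [ 0.03 -0.18 -0.2   1.99 -0.03  1.33 -0.13] [355.   7. 343.] 0.0 [-0.27 -0.03 -0.42  1.96  0.03  1.19 -0.68]
obs [-1.12 -0.44  0.64  2.07  0.26  1.44 -0.54] [-1.21 -0.15  0.44  2.07  0.12  1.2  -0.79]
```

Pure minimum-norm IK matches. I'll use it to design a loop on the left that unwinds joint 3 before crossing.

```bash
cat >> sim.py <<'E'
def goto(q,wps,stepmm=30,yaw=None):
    """world waypoints (x,y,z,yaw of tool y deg) -> simulate straight segments keeping tilt; returns q,trace"""
    tr=[];bad=0
    for w in wps:
        P,r=fk(q,p,s);m=r.as_matrix();y0=np.degrees(np.arctan2(m[1,1],m[0,1]))
        dy=(y0-w[3]+180)%360-180 if len(w)>3 else 0   # turn about tool z (down)
        d=np.array(w[:3])-P;n=int(np.ceil(max(np.linalg.norm(d)/stepmm,abs(dy)/6.9,1)))
        for i in range(n):
            P=P+d/n;r=r*R.from_euler('z',dy/n,degrees=True)
            q=step(q,P,r);e=np.abs(err(q,P,r)).max();bad=max(bad,e);tr.append(np.r_[P,q])
        print(np.array(w),n,q.round(2),"err",round(bad,3),"fk",fk(q,p,s)[0].round())
    return q,np.array(tr)
E
python3 - <<'E'
from sim import *
q=np.array(get_obs()["joint_positions"])
def pol(r,a,z,yaw): return [r*np.cos(np.radians(a)),r*np.sin(np.radians(a)),z,yaw]
print("A"); 
w=[pol(430,a,300,1.4) for a in (45,60,75,90)]+[pol(680,90,300,1.4)]+[pol(680,a,300,1.4) for a in (75,60,45)]+[[480,300,300,1.4],[365,230,300,1.4],[358,0,300,1.4],[358,-200,300,1.4],[430,-253,150,1.4],[430,-253,3,1.4]]
a,_=goto(q,w)
print("ret");goto(a,[[430,-253,150,1.4],[358,-200,300,1.4],[358,0,300,1.4],[360,160,300,1.4],[420,277,150,2.7],[420,277,12,2.7]])
print("B: right side direct narrow crossing")
a,_=goto(q,[[430,200,250,90],[425,100,200,90],[425,0,200,90],[425,-150,200,90],[430,-253,150,90],[430,-253,150,1.4],[430,-253,3,1.4]])
E
```

```text
A
[304.05591591 304.05591591 300.           1.4       ] 4 [-1.31 -0.09  0.31  2.01  0.08  1.22 -1.  ] err 0.0 fk [304. 304. 300.]
[215.         372.39092363 300.           1.4       ] 4 [-1.42 -0.06  0.17  1.99  0.06  1.23 -1.25] err 0.0 fk [215. 372. 300.]
[111.29218939 415.3481053  300.           1.4       ] 4 [-1.54 -0.04  0.04  1.96  0.05  1.24 -1.49] err 0.0 fk [111. 415. 300.]
[2.63299062e-14 4.30000000e+02 3.00000000e+02 1.40000000e+00] 4 [-1.66 -0.02 -0.09  1.94  0.04  1.25 -1.74] err 0.0 fk [  0. 430. 300.]
[4.16379912e-14 6.80000000e+02 3.00000000e+02 1.40000000e+00] 9 [-1.67  0.4  -0.02  1.43  0.04  1.34 -1.68] err 0.0 fk [ -0. 680. 300.]
[175.99695067 656.82956188 300.           1.4       ] 6 [-1.45  0.38  0.04  1.45  0.03  1.33 -1.4 ] err 0.0 fk [176. 657. 300.]
[340.         588.89727457 300.           1.4       ] 6 [-1.23  0.37  0.1   1.47  0.01  1.31 -1.12] err 0.0 fk [340. 589. 300.]
[480.83261121 480.83261121 300.           1.4       ] 6 [-1.01  0.36  0.15  1.48 -0.01  1.29 -0.84] err 0.0 fk [481. 481. 300.]
[480.  300.  300.    1.4] 7 [-0.86  0.16  0.19  1.75  0.02
[... 1212 characters left out ...]
ssing
[430 200 250  90] 13 [-1.28 -0.02  0.7   2.06  0.06  1.08  0.96] err 0.0 fk [430. 200. 250.]
[425 100 200  90] 4 [-1.19 -0.06  0.79  2.2   0.1   0.95  1.11] err 0.0 fk [425. 100. 200.]
[425   0 200  90] 4 [-1.09 -0.13  0.89  2.24  0.17  0.96  1.28] err 0.0 fk [425.  -0. 200.]
[ 425 -150  200   90] 5 [-1.   -0.15  1.18  2.21  0.2   0.95  1.64] err 0.0 fk [ 425. -150.  200.]
[ 430 -253  150   90] 4 [-0.6   0.26  1.24  2.18 -0.34  0.85  2.41] err 0.01 fk [ 430. -253.  150.]
[ 430.  -253.   150.     1.4] 13 [-0.67  0.34  1.37  2.18 -0.45  0.89  1.  ] err 0.016 fk [ 432. -248.  148.]
[ 430.  -253.     3.     1.4] 5 [-0.31  0.56  0.95  2.28 -0.83  0.64  1.28] err 0.016 fk [ 430. -253.    3.]
```

Run:
```python
from sim import *
import io,contextlib
q0=np.array(get_obs()["joint_positions"])
def pol(r,a,z,yaw=1.4): return [r*np.cos(np.radians(a)),r*np.sin(np.radians(a)),z,yaw]
def quiet(q,w):
    with contextlib.redirect_stdout(io.StringIO()): return goto(q,w,40)
for ri,ro,zi,zo,k in((430,700,300,300,1),(430,700,300,300,2),(430,700,300,200,1),(430,760,300,150,1),(430,760,350,150,2),(400,760,340,200,2)):
    q=q0;n=0
    for _ in range(k):
        q,t=quiet(q,[pol(ri,a,zi) for a in(35,45,60,75)]+[pol(ro,75,zo)]+[pol(ro,a,zo) for a in(60,45,33)]+[pol(430,33,zi)]);n+=len(t)
    qa=q;q,t=quiet(q,[[358,100,300],[358,-200,300]]);qb=q
    q,t=quiet(q,[[430,-253,150]]);print(ri,ro,zi,zo,k,n,qa.round(2),"|",qb.round(2),"|",q.round(2))
```

```text
430 700 300 300 1 37 [-0.96 -0.08  0.18  2.    0.07  1.21 -0.78] | [-0.69 -0.37  0.81  2.11  0.3   1.26  0.03] | [-0.61  0.27  1.25  2.18 -0.35  0.86  0.88]
430 700 300 300 2 74 [-0.7  -0.05 -0.07  1.97  0.05  1.2  -0.76] | [-0.37 -0.24  0.6   2.09  0.16  1.2   0.2 ] | [-0.32  0.18  0.84  2.16 -0.18  0.82  0.66]
430 700 300 200 1 39 [-0.93 -0.08  0.15  2.    0.06  1.21 -0.78] | [-0.65 -0.35  0.79  2.11  0.28  1.25  0.06] | [-0.61  0.27  1.25  2.18 -0.35  0.86  0.88]
430 760 300 150 1 43 [-0.88 -0.07  0.1   1.99  0.06  1.2  -0.77] | [-0.59 -0.32  0.76  2.1   0.25  1.23  0.09] | [-0.58  0.25  1.21  2.18 -0.32  0.85  0.84]
430 760 350 150 2 87 [-0.49 -0.05 -0.26  1.87  0.04  1.31 -0.73] | [-0.12 -0.18  0.4   2.07  0.09  1.19  0.27] | [-0.07  0.17  0.53  2.13 -0.11  0.82  0.56]
400 760 340 200 2 85 [-0.46 -0.04 -0.29  1.88  0.04  1.29 -0.73] | [-0.08 -0.17  0.37  2.07  0.08  1.19  0.28] | [-0.03  0.17  0.49  2.13 -0.11  0.82  0.55]
```

Call:
send_rows(
  series=[
    [32,-19,0,0,60],
    [32,-19,0,0,60],
    [32,-19,0,0,60],
    [23,-30,0,0,60],
    [23,-30,0,0,60],
    [23,-30,0,0,60],
    [14,-35,0,0,60],
    [14,-35,0,0,60],
    [14,-35,0,0,60],
    [37,10,0,0,60],
    [37,10,0,0,60],
    [37,10,0,0,60],
    [37,10,0,0,60],
    [37,10,0,0,60],
    [37,10,0,0,60],
    [37,10,0,0,60],
  ],
)

```text
time: 9.1
tcp_pos: [168.9, 669.4, 271.8]
tool_rot: [2.16, 2.212, 0.021]
wrist_force: [-0.6, -0.4, 0.7]
gripper_width: 60.0
gripper_force: 0.0
```

Call:
send_rows(
  series=[
    [-14,34,0,0,60],
    [-14,34,0,0,60],
    [-14,34,0,0,60],
    [-14,34,0,0,60],
    [-14,34,0,0,60],
    [-22,29,0,0,60],
    [-22,29,0,0,60],
    [-22,29,0,0,60],
    [-22,29,0,0,60],
    [-22,29,0,0,60],
    [-28,23,0,0,60],
    [-28,23,0,0,60],
    [-28,23,0,0,60],
    [-28,23,0,0,60],
  ],
)

```text
time: 10.27
tcp_pos: [582.4, 384.3, 297.8]
tool_rot: [2.161, 2.212, 0.021]
wrist_force: [0.6, 0.2, 0.7]
gripper_width: 59.6
gripper_force: 0.0
```

```bash
python3 log.py
```

```text
[-0.87  0.4   0.23  1.47 -0.04  1.27 -0.62] [582. 384. 298.] [2.161 2.212 0.021]
```

Call:
send_rows(
  series=[
    [-21,-32,0,0,60],
    [-21,-32,0,0,60],
    [-21,-32,0,0,60],
    [-21,-32,0,0,60],
    [-21,-32,0,0,60],
    [-21,-32,0,0,60],
    [-21,-32,0,0,60],
    [32,-19,0,0,60],
    [32,-19,0,0,60],
    [32,-19,0,0,60],
    [23,-30,0,0,60],
    [23,-30,0,0,60],
    [23,-30,0,0,60],
    [14,-35,0,0,60],
    [14,-35,0,0,60],
    [14,-35,0,0,60],
    [37,10,0,0,60],
    [37,10,0,0,60],
    [37,10,0,0,60],
    [37,10,0,0,60],
  ],
)

```text
time: 11.93
tcp_pos: [141.6, 584.8, 273.1]
tool_rot: [2.16, 2.212, 0.021]
wrist_force: [-0.3, 0.3, 1.5]
gripper_width: 59.7
gripper_force: 0.0
```

Call:
send_rows(
  series=[
    [37,10,0,0,60],
    [37,10,0,0,60],
    [37,10,0,0,60],
    [-14,34,0,0,60],
    [-14,34,0,0,60],
    [-14,34,0,0,60],
    [-14,34,0,0,60],
    [-14,34,0,0,60],
    [-22,29,0,0,60],
    [-22,29,0,0,60],
    [-22,29,0,0,60],
    [-22,29,0,0,60],
    [-22,29,0,0,60],
    [-28,23,0,0,60],
    [-28,23,0,0,60],
    [-28,23,0,0,60],
    [-28,23,0,0,60],
  ],
)

```text
time: 13.35
tcp_pos: [582.9, 411.3, 297.1]
tool_rot: [2.161, 2.212, 0.021]
wrist_force: [0.7, 0.3, 1.0]
gripper_width: 60.0
gripper_force: 0.0
```

Call:
send_rows(
  series=[
    [-26,-32,0,0,60],
    [-26,-32,0,0,60],
    [-26,-32,0,0,60],
    [-26,-32,0,0,60],
    [-26,-32,0,0,60],
    [-26,-32,0,0,60],
    [-26,-32,0,0,60],
  ],
)

```text
time: 13.93
tcp_pos: [360.8, 224.1, 291.6]
tool_rot: [2.161, 2.212, 0.021]
wrist_force: [0.3, -0.4, 0.7]
gripper_width: 60.2
gripper_force: 0.0
```

```bash
python3 log.py
python3 - <<'E'
from sim import *
q=np.array(get_obs()["joint_positions"])
a,_=goto(q,[[355,100,300],[355,-200,300],[430,-253,150,1.4],[430,-253,3,1.4]])
goto(a,[[430,-253,150,1.4],[355,-200,300],[355,0,300],[360,160,300],[420,277,150,2.7],[420,277,12,2.7]])
E
```

```text
[-0.69 -0.08 -0.06  2.03  0.05  1.18 -0.74] [361. 224. 292.] [2.161 2.212 0.021]
[355 100 300] 4 [-0.59 -0.19  0.08  2.09  0.06  1.21 -0.51] err 0.0 fk [355. 100. 300.]
[ 355 -200  300] 10 [-0.38 -0.25  0.61  2.1   0.17  1.21  0.19] err 0.0 fk [ 355. -200.  300.]
[ 430.  -253.   150.     1.4] 6 [-0.33  0.18  0.86  2.16 -0.19  0.82  0.66] err 0.0 fk [ 430. -253.  150.]
[ 430.  -253.     3.     1.4] 5 [-0.1   0.46  0.63  2.26 -0.56  0.52  0.99] err 0.0 fk [ 430. -253.    3.]
[ 430.  -253.   150.     1.4] 5 [-0.37  0.18  0.9   2.16 -0.2   0.82  0.68] err 0.0 fk [ 430. -253.  150.]
[ 355 -200  300] 6 [-0.49 -0.29  0.69  2.1   0.21  1.22  0.14] err 0.0 fk [ 355. -200.  300.]
[355   0 300] 7 [-0.6  -0.27  0.3   2.14  0.12  1.23 -0.33] err 0.0 fk [355.   0. 300.]
[360 160 300] 6 [-0.72 -0.14  0.08  2.05  0.06  1.21 -0.64] err 0.0 fk [360. 160. 300.]
[420.  277.  150.    2.7] 7 [-0.79  0.21  0.05  2.05  0.05  0.87 -0.72] err 0.0 fk [420. 277. 150.]
[420.  277.   12.    2.7] 5 [-0.79  0.42  0.05  2.17  0.05  0.54 -0.73] err 0.0 fk [420. 277.  12.]
```

Call:
send_rows(
  series=[
    [-35,-1,0,0,60],
    [-35,-1,0,0,60],
    [-35,-1,0,0,60],
    [-35,-1,0,0,60],
    [-35,-1,0,0,60],
    [-35,-1,0,0,60],
    [-35,-1,0,0,60],
    [-35,-1,0,0,60],
    [-35,-1,0,0,60],
    [-35,-1,0,0,60],
    [-35,-1,0,0,60],
    [-35,-1,0,0,60],
    [-8,10,22,0,60],
    [-8,10,22,0,60],
    [-8,10,22,0,60],
    [-8,10,22,0,60],
    [-8,10,22,0,60],
    [-8,10,22,0,60],
    [-4,5,20,0,60],
    [0,0,0,0,60],
  ],
)

```text
time: 15.6
tcp_pos: [432.1, -248.5, 151.4]
tool_rot: [2.163, 2.215, 0.015]
wrist_force: [-1.1, 0.6, -0.5]
gripper_width: 60.1
gripper_force: 0.0
```

```bash
python3 log.py
python3 - <<'E'
from h import *
t=save("top","t3");s=save("scene","s3")
k=lambda i,a,b,c,d:cv2.resize(i[a:b,c:d,::-1],(400,400),interpolation=cv2.INTER_CUBIC)
cv2.imwrite("pics/grip2.png",np.hstack([k(t,200,260,340,400),k(s,160,260,260,360)]))
E
```

```text
[-0.3   0.22  0.79  2.12 -0.2   0.83  0.63] [ 432. -249.  151.] [2.163 2.215 0.015]
```

View pics/grip2.png

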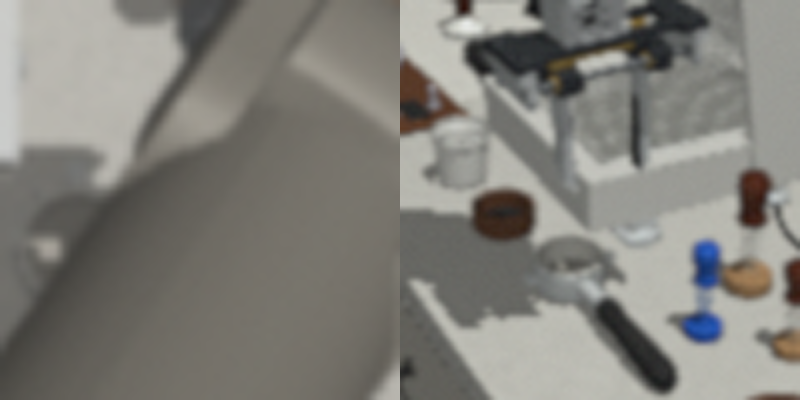

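Call:
send_rows(
  series=[
    [0,-3,25,0,60],
    [0,-3,25,0,60],
    [0,-3,25,0,60],
    [-1,0,25,0,60],
    [0,0,22,0,60],
    [0,0,14,0,60],
    [0,0,10,0,60],
    [0,0,0,0,60],
  ],
)

```text
time: 16.37
tcp_pos: [430.8, -252.7, 8.4]
tool_rot: [2.161, 2.213, 0.023]
wrist_force: [-0.7, -0.2, 0.0]
gripper_width: 59.9
gripper_force: 0.0
```

```bash
python3 log.py
python3 - <<'E'
from h import *
s=save("scene","s4")
cv2.imwrite("pics/grip3.png",cv2.resize(s[190:260,270:350,::-1],(640,560),interpolation=cv2.INTER_CUBIC))
E
```

```text
[-0.07  0.47  0.58  2.21 -0.51  0.53  0.91] [ 431. -253.    8.] [2.161 2.213 0.023]
```

View pics/grip3.png

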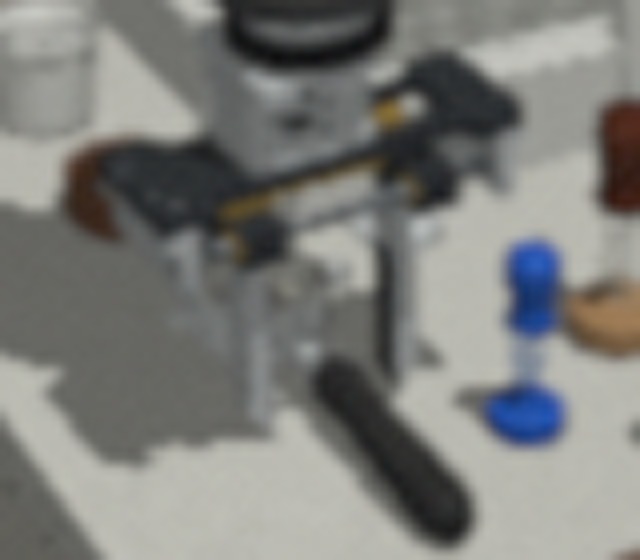

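Call:
send_rows(
  series=[
    [-3,0,4,0,60],
    [0,0,0,0,20],
    [0,0,0,0,20],
    [0,0,0,0,20],
    [0,0,0,0,20],
    [0,0,0,0,20],
    [0,0,0,0,20],
    [0,0,0,0,20],
  ],
  grip_force=50,
)

```text
time: 17.08
tcp_pos: [431.5, -256.3, 4.8]
tool_rot: [2.16, 2.212, 0.023]
wrist_force: [2.5, 0.0, 3.3]
gripper_width: 23.0
gripper_force: 50.0
```

Call:
send_rows(
  series=[
    [0,0,-5,0,20],
    [0,0,-10,0,20],
    [0,0,-20,0,20],
    [0,0,-20,0,20],
    [0,0,0,0,20],
    [0,0,0,0,20],
  ],
)

```text
time: 17.58
tcp_pos: [429.1, -254.7, 60.4]
tool_rot: [2.159, 2.212, 0.024]
wrist_force: [1.1, 0.3, -6.3]
gripper_width: 23.2
gripper_force: 50.0
```

```bash
python3 log.py
python3 - <<'E'
from h import *
print(get_obs()["ft_torque"])
s=save("scene","s5")
cv2.imwrite("pics/grip4.png",cv2.resize(s[180:270,260:360,::-1],(600,540),interpolation=cv2.INTER_CUBIC))
E
```

```text
[-0.16  0.38  0.68  2.19 -0.4   0.63  0.83] [ 429. -255.   60.] [2.159 2.212 0.024]
[-0.0607528   0.18919285  0.02872803]
```

View pics/grip4.png

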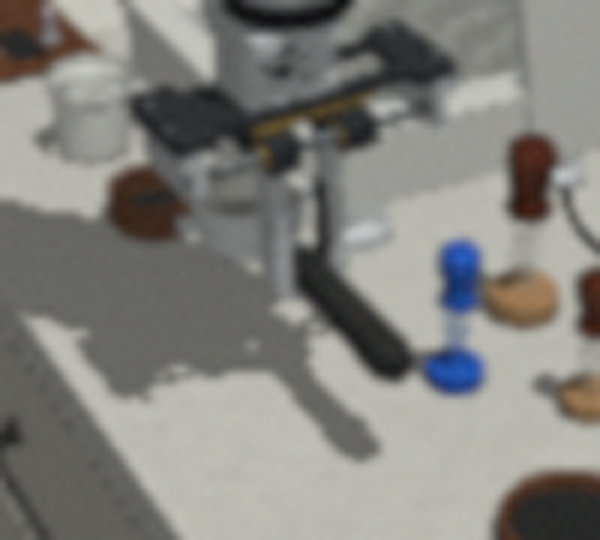

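Call:
send_rows(
  series=[
    [0,0,-22,0,20],
    [0,0,-22,0,20],
    [0,-2,-22,0,20],
    [0,-2,-22,0,20],
    [6,-12,-24,0,20],
    [8,-12,-24,0,20],
    [8,-12,-24,0,20],
    [8,-12,-24,0,20],
    [8,-11,-24,0,20],
    [8,-9,-24,0,20],
    [0,0,0,0,20],
  ],
)

```text
time: 18.55
tcp_pos: [344.8, -204.2, 289.6]
tool_rot: [2.158, 2.212, 0.028]
wrist_force: [1.5, -0.8, -4.5]
gripper_width: 23.1
gripper_force: 50.0
```

```bash
python3 log.py
```

```text
[-0.45 -0.29  0.67  2.12  0.2   1.2   0.16] [ 345. -204.  290.] [2.158 2.212 0.028]
```

Call:
send_rows(
  series=[
    [30,1,0,0,20],
    [33,1,0,0,20],
    [33,1,0,0,20],
    [33,1,0,0,20],
    [33,1,0,0,20],
    [33,1,0,0,20],
    [33,1,0,0,20],
    [33,2,0,0,20],
    [33,2,0,0,20],
    [33,2,0,0,20],
    [33,2,0,0,20],
    [30,2,0,0,20],
    [0,0,0,0,20],
  ],
)

```text
time: 19.63
tcp_pos: [352.4, 190.1, 275.8]
tool_rot: [2.156, 2.219, 0.019]
wrist_force: [-1.6, -0.2, -6.2]
gripper_width: 22.6
gripper_force: 50.0
```

```bash
python3 log.py
```

```text
[-0.7  -0.12  0.    2.1   0.05  1.15 -0.69] [352. 190. 276.] [2.156 2.219 0.019]
```

Call:
send_rows(
  series=[
    [12,8,15,-0.3,20],
    [12,8,20,-0.3,20],
    [12,8,22,-0.3,20],
    [12,8,22,-0.4,20],
    [12,8,22,0,20],
    [12,8,22,0,20],
    [12,8,22,0,20],
    [10,4,15,0,20],
    [0,0,10,0,20],
    [0,0,0,0,20],
    [0,0,0,0,20],
  ],
)

```text
time: 20.55
tcp_pos: [416.3, 276.1, 107.2]
tool_rot: [2.136, 2.237, 0.017]
wrist_force: [0.3, -0.6, -5.2]
gripper_width: 22.9
gripper_force: 50.0
```

```bash
python3 log.py
python3 - <<'E'
from h import *
t=save("top","t6");s=save("scene","s6")
k=lambda i,a,b,c,d:cv2.resize(i[a:b,c:d,::-1],(400,400),interpolation=cv2.INTER_CUBIC)
cv2.imwrite("pics/place1.png",np.hstack([k(t,200,280,180,260),k(s,140,210,220,290)]))
E
```

```text
[-0.74  0.25 -0.01  2.1   0.07  0.77 -0.76] [416. 276. 107.] [2.136 2.237 0.017]
```

View pics/place1.png

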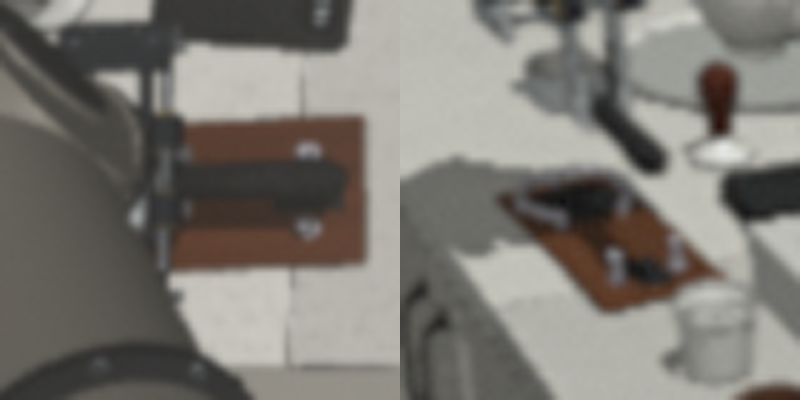

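Run:
```python
from h import *
for r,c in((236.2,249.3),(236.2,222)): print(ray("top",(r,c),121).round(1))
for r,c in((140+165*.175,220+655*.175),): print(ray("scene",(r,c),121).round(1))
```

```text
[418.1 159.9 121. ]
[416.9 249.7 121. ]
[690.7  26.1 121. ]
```

Call:
send_rows(
  series=[
    [4,0,12,-0.7,20],
    [4,-1,20,-0.8,20],
    [0,0,20,0,20],
    [0,0,15,0,20],
    [0,0,0,0,20],
  ],
)

```text
time: 21.07
tcp_pos: [417.9, 282.5, 39.8]
tool_rot: [2.106, 2.264, 0.017]
wrist_force: [-2.1, -0.8, -5.8]
gripper_width: 22.8
gripper_force: 50.0
```

Run:
```python
from h import *
s=save("scene","s7");t=save("top","t7")
k=lambda i,a,b,c,d:cv2.resize(i[a:b,c:d,::-1],(400,400),interpolation=cv2.INTER_CUBIC)
cv2.imwrite("pics/place2.png",np.hstack([k(t,205,275,185,255),k(s,145,205,225,285)]))
```

```text
(no output)
```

View pics/place2.png

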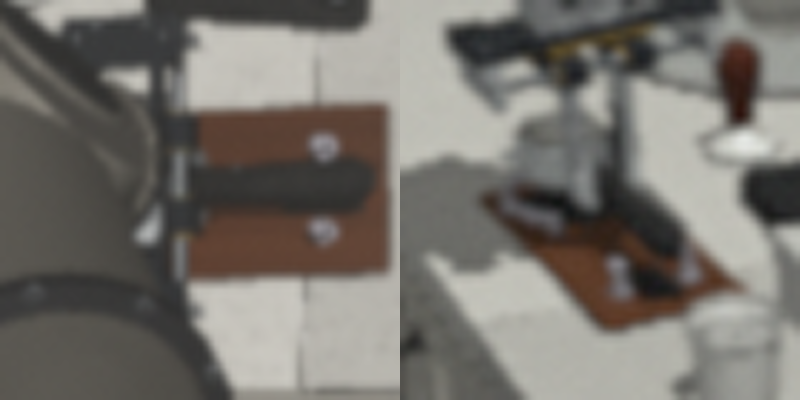

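Call:
send_rows(
  series=[
    [0,0,8,0,20],
    [0,0,8,0,20],
    [0,0,6,0,20],
    [0,0,4,0,20],
    [0,0,0,0,20],
  ],
)

```text
time: 21.58
tcp_pos: [419.5, 282.6, 14.4]
tool_rot: [2.106, 2.264, 0.019]
wrist_force: [-0.4, 0.2, -5.4]
gripper_width: 22.4
gripper_force: 50.0
```

Call:
send_rows(
  series=[
    [0,0,1.5,0,20],
    [0,0,1,0,20],
    [0,0,0,0,20],
    [0,0,0,0,26],
    [0,0,0,0,32],
    [0,0,0,0,45],
    [0,0,0,0,60],
    [0,0,0,0,60],
  ],
)

```text
time: 22.25
tcp_pos: [420.1, 283.0, 12.8]
tool_rot: [2.105, 2.264, 0.021]
wrist_force: [-0.9, -0.1, 0.3]
gripper_width: 48.5
gripper_force: 0.0
```

Call:
send_rows(
  series=[
    [0,0,-15,0,60],
    [0,0,-25,0,60],
    [0,0,-30,0,60],
    [0,0,-30,0,60],
    [0,0,-30,0,60],
    [0,0,-30,0,60],
  ],
)

```text
time: 22.75
tcp_pos: [412.5, 286.6, 174.1]
tool_rot: [2.106, 2.264, 0.021]
wrist_force: [0.5, 0.2, 0.7]
gripper_width: 60.0
gripper_force: 0.0
```

```bash
python3 log.py
python3 - <<'E'
from h import *
s=save("scene","s8");t=save("top","t8")
k=lambda i,a,b,c,d:cv2.resize(i[a:b,c:d,::-1],(400,400),interpolation=cv2.INTER_CUBIC)
cv2.imwrite("pics/place3.png",np.hstack([k(t,205,275,185,255),k(s,145,205,225,285)]))
for c,n,z in(("top","portafilter_centre",26),("scene","portafilter_centre",26),("scene","dosing_cup_centre",30)):
    for r in imaging.place_of(c,n)[:2]: print(c,n,r["score"],ray(c,r["position"],z).round())
E
```

```text
[-0.75  0.17 -0.02  2.04  0.07  0.92 -0.74] [412. 287. 174.] [2.106 2.264 0.021]
top portafilter_centre 0.72 [419. 277.  26.]
scene portafilter_centre 0.7 [417. 293.  26.]
scene dosing_cup_centre 0.68 [416.  47.  30.]
```

View pics/place3.png

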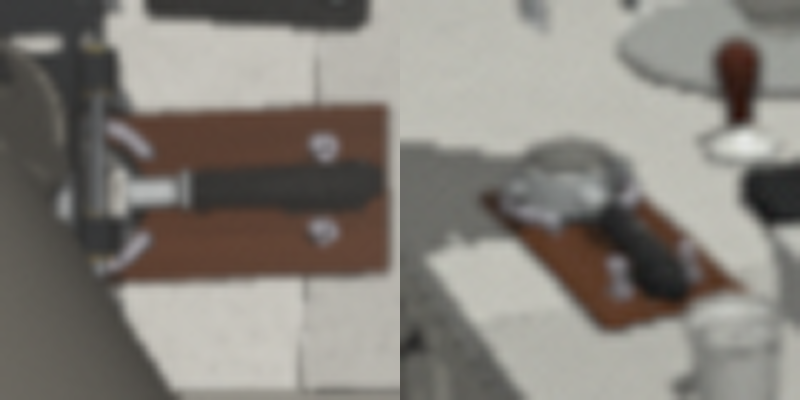

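Portafilter is in: head inside the rail, handle between the pins (pins at left crop (322,148) and (322,232), handle along row 190). Next is the cup, so I'll check the path in the simulator first.

Run:
```python
from sim import *
q=np.array(get_obs()["joint_positions"])
a,_=goto(q,[[412,287,174,35],[419,50,140,90],[419,50,26,90],[419,50,140,90],[425,250,160,90],[583,267,120,90],[583,267,51,90],[583,267,150,90],[565,397,130,90],[565,397,36,90],[565,397,160,90],[425,250,200,90],[425,0,200,90],[425,-200,200,90],[490,-462,120,90],[490,-462,45,90],[490,-462,160,90],[565,-360,160,90],[565,-360,56,90],[565,-360,180,90],[425,-220,200,90],[423,-57,150,90],[423,-57,62,90]])
def rows(a,b): pass
```

```text
[412 287 174  35] 5 [-0.7   0.19 -0.09  2.01  0.08  0.93 -0.22] err 0.0 fk [412. 287. 174.]
[419  50 140  90] 8 [-0.28  0.09 -0.02  2.23  0.06  0.79  1.22] err 0.0 fk [419.  50. 140.]
[419  50  26  90] 4 [-0.29  0.29 -0.01  2.33  0.09  0.48  1.19] err 0.0 fk [419.  50.  26.]
[419  50 140  90] 4 [-0.28  0.09 -0.02  2.23  0.06  0.79  1.23] err 0.0 fk [419.  50. 140.]
[425 250 160  90] 7 [-0.56  0.2  -0.16  2.04  0.1   0.89  0.79] err 0.0 fk [425. 250. 160.]
[583 267 120  90] 6 [-0.49  0.45 -0.09  1.77  0.1   0.9   0.94] err 0.0 fk [583. 267. 120.]
[583 267  51  90] 3 [-0.49  0.53 -0.08  1.82  0.12  0.77  0.92] err 0.0 fk [583. 267.  51.]
[583 267 150  90] 4 [-0.49  0.42 -0.09  1.75  0.1   0.96  0.95] err 0.0 fk [583. 267. 150.]
[565 397 130  90] 5 [-0.66  0.51 -0.1   1.64  0.11  0.98  0.76] err 0.0 fk [565. 397. 130.]
[565 397  36  90] 4 [-0.67  0.61 -0.09  1.71  0.14  0.81  0.74] err 0.0 fk [565. 397.  36.]
[565 397 160  90] 5 [-0.66  0.49 -0.1   1.61  0.11  1.03  0.77] err 0.0 fk [565. 397. 160.]
[425 250 200  90] 7 [-0.57  0.15 -0.14  2.    0.08  0.98  0.81] err 0.0 fk [425. 250. 20
[... 372 characters left out ...]
k [ 490. -462.   45.]
[ 490 -462  160   90] 4 [ 0.35  0.44  0.43  1.73 -0.24  0.97  2.45] err 0.0 fk [ 490. -462.  160.]
[ 565 -360  160   90] 5 [ 0.17  0.43  0.42  1.74 -0.21  0.96  2.24] err 0.0 fk [ 565. -360.  160.]
[ 565 -360   56   90] 4 [ 0.21  0.55  0.37  1.82 -0.28  0.77  2.29] err 0.0 fk [ 565. -360.   56.]
[ 565 -360  180   90] 5 [ 0.16  0.41  0.43  1.72 -0.2   1.    2.23] err 0.0 fk [ 565. -360.  180.]
[ 425 -220  200   90] 7 [-0.02  0.06  0.39  2.1  -0.02  0.93  1.95] err 0.0 fk [ 425. -220.  200.]
[423 -57 150  90] 6 [-0.24  0.06  0.21  2.24  0.02  0.8   1.53] err 0.0 fk [423. -57. 150.]
[423 -57  62  90] 3 [-0.22  0.21  0.2   2.33 -0.03  0.56  1.58] err 0.0 fk [423. -57.  62.]
```

```bash
cat > plan.py <<'E'
from sim import *
def plan(wps,stepmm=35):
    """per segment: n x [tool shift, turn]; turning segments should not translate sideways"""
    o=get_obs();P=np.array(o["tcp_pos"]);r=R.from_rotvec(o["tool_rot"])
    for w in wps:
        m=r.as_matrix();y0=np.degrees(np.arctan2(m[1,1],m[0,1]))
        dy=(y0-w[3]+180)%360-180 if len(w)>3 else 0
        d=np.array(w[:3])-P;n=int(np.ceil(max(np.linalg.norm(d)/stepmm,abs(dy)/6.9,1)))
        print(w,n,"x",(r.inv().apply(d)/n).round(1),round(dy/n,2))
        P=np.array(w[:3],float);r=r*R.from_euler('z',dy,degrees=True)
E
python3 - <<'E'
from plan import *
o=get_obs();x,y,z=o["tcp_pos"]
plan([[x,y,z,90],[419,50,140],[419,50,26]])
E
```

```text
[np.float64(412.54696335418544), np.float64(286.5714749847372), np.float64(172.11846517709222), 90] 13 x [0. 0. 0.] -6.6
[419, 50, 140] 7 x [ -0.7 -33.7   5.4] 0.0
[419, 50, 26] 4 x [ 1.3  0.7 28.5] 0.0
```

Call:
send_rows(
  series=[
    [0,0,0,-6.6,94],
    [0,0,0,-6.6,94],
    [0,0,0,-6.6,94],
    [0,0,0,-6.6,94],
    [0,0,0,-6.6,94],
    [0,0,0,-6.6,94],
    [0,0,0,-6.6,94],
    [0,0,0,-6.6,94],
    [0,0,0,-6.6,94],
    [0,0,0,-6.6,94],
    [0,0,0,-6.6,94],
    [0,0,0,-6.6,94],
    [0,0,0,-6.6,94],
    [-1,-34,5,0,94],
    [-1,-34,5,0,94],
    [-1,-34,5,0,94],
    [-1,-34,5,0,94],
    [-1,-34,5,0,94],
    [-1,-34,5,0,94],
    [-1,-34,5,0,94],
  ],
)

```text
time: 24.67
tcp_pos: [420.0, 46.1, 142.2]
tool_rot: [0.001, 3.098, -0.038]
wrist_force: [1.6, -0.3, 0.1]
gripper_width: 93.8
gripper_force: 0.0
```

Run:
```python
from plan import *
imaging.snapshot("scene")
for r in imaging.place_of("scene","dosing_cup_centre")[:2]: print(r["score"],ray("scene",r["position"],30).round(1))
for r in imaging.silhouettes("scene","dosing_cup_centre")[:1]:
    q=np.argwhere(r["region"]);print(q.min(0),q.max(0),ray("scene",(q.min(0)+q.max(0))/2,30).round(1))
print(get_obs()["tcp_pos"].round(1))
plan([[419,50,110],[419,50,26]])
```

```text
0.75 [403.   14.5  30. ]
[189 268] [206 282] [422.3  56.2  30. ]
[420.   45.5 142.2]
[419, 50, 110] 1 x [ 2.4  5.3 32. ] 0.0
[419, 50, 26] 3 x [ 1.2  0.7 28. ] 0.0
```

Call:
send_rows(
  series=[
    [2,6,30,0,94],
    [1,1,28,0,94],
    [1,1,28,0,94],
    [1,1,18,0,94],
    [0,0,10,0,94],
    [0,0,0,0,94],
    [0,0,0,0,50],
    [0,0,0,0,50],
    [0,0,0,0,50],
    [0,0,0,0,50],
    [0,0,0,0,50],
    [0,0,0,0,50],
    [0,0,0,0,50],
    [0,0,0,0,50],
  ],
  grip_force=12,
)

```text
time: 25.98
tcp_pos: [421.6, 54.2, 29.7]
tool_rot: [0.001, 3.095, -0.037]
wrist_force: [-1.0, -0.9, 7.1]
gripper_width: 59.6
gripper_force: 12.0
```

Call:
send_rows(
  series=[
    [0,0,-8,0,50],
    [0,0,-20,0,50],
    [0,0,-30,0,50],
    [0,0,-30,0,50],
    [0,0,-25,0,50],
    [0,0,0,0,50],
  ],
  grip_force=15,
)

```text
time: 26.48
tcp_pos: [417.9, 57.6, 146.8]
tool_rot: [0.001, 3.09, -0.034]
wrist_force: [1.7, 0.3, -0.5]
gripper_width: 59.1
gripper_force: 15.0
```

Run:
```python
from plan import *
plan([[425,230,160],[583,267,120],[583,267,56]])
for c in ("top","scene"):
    imaging.snapshot(c)
    for r in imaging.place_of(c,"scale_plate")[:1]: print(c,r["score"],ray(c,r["position"],25).round(1))
    for n,zz in(("tamper_centre",(35,45,55)),):
        for r in imaging.place_of(c,n)[:2]: print(c,n,r["score"],[ray(c,r["position"],z).round()[:2] for z in zz])
```

```text
[425, 230, 160] 5 x [-1.5 34.4 -3.3] 0.0
[583, 267, 120] 5 x [-31.1   7.6   9.4] 0.0
[583, 267, 56] 2 x [ 1.6  0.7 32. ] 0.0
top 0.76 [581.9 265.1  25. ]
top tamper_centre 0.69 [array([566., 425.]), array([564., 422.]), array([562., 418.])]
scene 0.54 [581.3 280.6  25. ]
```

Call:
send_rows(
  series=[
    [-1,35,-3,0,50],
    [-1,35,-3,0,50],
    [-1,35,-3,0,50],
    [-1,35,-3,0,50],
    [-1,35,-3,0,50],
    [-31,7,9,0,50],
    [-31,7,9,0,50],
    [-31,7,9,0,50],
    [-31,7,9,0,50],
    [-31,7,9,0,50],
    [0,0,20,0,50],
    [0,0,20,0,50],
    [0,0,0,0,50],
    [0,0,0,0,50],
  ],
)

```text
time: 27.95
tcp_pos: [578.1, 264.5, 72.6]
tool_rot: [0.001, 3.099, -0.04]
wrist_force: [-0.4, 0.3, 0.5]
gripper_width: 59.4
gripper_force: 15.0
```

Run:
```python
from plan import *
o=get_obs();print(o["tcp_pos"],o["gripper_width"]);plan([[582,266,54]])
s=save("scene","s9");t=save("top","t9")
k=lambda i,a,b,c,d:cv2.resize(i[a:b,c:d,::-1],(400,400),interpolation=cv2.INTER_CUBIC)
cv2.imwrite("pics/cup1.png",np.hstack([k(t,170,230,190,250),k(s,135,195,255,315)]))
for c in("scene","top"):
  for r in imaging.place_of(c,"dosing_cup_centre")[:2]: print(c,r["score"],ray(c,r["position"],30+50).round())
```

```text
[578.13346125 264.54133649  72.63489997] 59.35771333035462
[582, 266, 54] 1 x [-3.1  1.9 18.7] 0.0
scene 0.56 [554. 204.  80.]
scene 0.41 [520. 307.  80.]
top 0.45 [580. 266.  80.]
```

View pics/cup1.png

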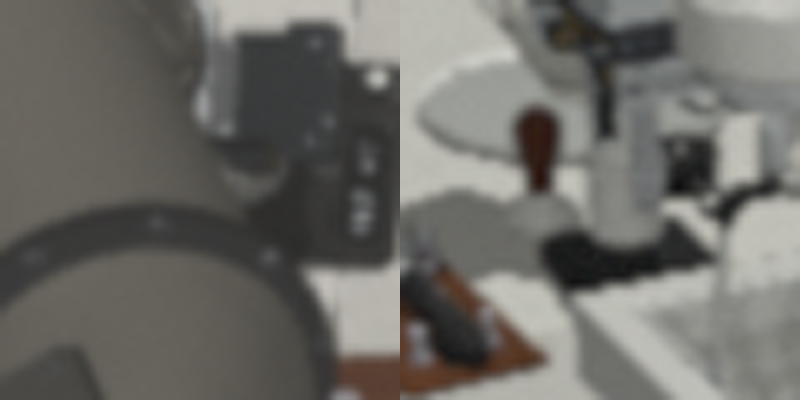

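The cup hangs upright over the plate (right crop (628,205), scale at (630,255)). I'll lower it now.

Call:
send_rows(
  series=[
    [-2,1,7,0,50],
    [-1,1,7,0,50],
    [0,0,3,0,50],
    [0,0,1,0,50],
    [0,0,0,0,50],
  ],
)

```text
time: 28.57
tcp_pos: [582.9, 266.6, 55.9]
tool_rot: [0.001, 3.097, -0.038]
wrist_force: [0.4, -0.2, -1.2]
gripper_width: 59.2
gripper_force: 15.0
```

Call:
send_rows(
  series=[
    [0,0,1.5,0,50],
    [0,0,0,0,50],
    [0,0,0,0,62],
    [0,0,0,0,68],
    [0,0,0,0,80],
    [0,0,0,0,94],
    [0,0,0,0,94],
    [0,0,0,0,94],
    [0,0,-10,0,94],
    [0,0,-25,0,94],
    [0,0,-35,0,94],
    [0,0,-35,0,94],
    [0,0,-10,0,94],
    [0,0,0,0,94],
  ],
)

```text
time: 29.73
tcp_pos: [579.4, 270.5, 174.2]
tool_rot: [0.001, 3.091, -0.033]
wrist_force: [0.0, 0.3, -0.4]
gripper_width: 93.9
gripper_force: 0.0
```

Run:
```python
from plan import *
print(get_obs()["tcp_pos"])
T={}
for c in("scene","top"):
  imaging.snapshot(c)
  for n,zz in(("dosing_cup_centre",[55]),("tamper_centre",[35,45,55]),("scale_plate",[25])):
    for r in imaging.place_of(c,n)[:2]: print(c,n,round(r["score"],2),[ray(c,r["position"],z).round()[:2] for z in zz])
  for r in imaging.silhouettes(c,"tamper_centre")[:1]:
    q=np.argwhere(r["region"]);mn,mx=q.min(0),q.max(0);print(c,r["score"],mn,mx)
    bot=q[q[:,0]>=mx[0]-3]; print("base",ray(c,[mx[0]-2.5 if c=="scene" else (mn[0]+mx[0])/2,bot[:,1].mean()],11).round())
  for r in imaging.silhouettes(c,"dosing_cup_centre")[:2]:
    q=np.argwhere(r["region"]);m=(q.min(0)+q.max(0))/2;print(c,"cup",round(r["score"],2),q.min(0),q.max(0),ray(c,m,55).round())
```

```text
[579.44177438 270.4803224  174.20618034]
scene dosing_cup_centre 0.63 [array([574., 243.])]
scene tamper_centre 0.41 [array([583., 432.]), array([574., 409.]), array([566., 387.])]
scene scale_plate 0.45 [array([591., 305.])]
scene 0.48 [152 272] [169 280]
base [564. 390.  11.]
scene cup 0.75 [159 284] [174 295] [586. 270.  55.]
top dosing_cup_centre 0.52 [array([583., 263.])]
top scale_plate 0.91 [array([588., 272.])]
top cup 0.58 [188 216] [199 232] [575. 269.  55.]
```

Run:
```python
from plan import *
print("scene base",ray("scene",(166.2,276.8),11).round(),"bulb",ray("scene",(154.5,275.5),78).round())
print("top base",ray("top",(198.2,190.5),18).round(),"bulb",ray("top",(194.1,184.1),82).round())
i=cv2.imread("pics/top1.png");j=cv2.imread("pics/s8.png")
k=lambda i,a,b,c,d:cv2.resize(i[a:b,c:d],(400,400),interpolation=cv2.INTER_CUBIC)
cv2.imwrite("pics/tamper.png",np.hstack([k(i,180,220,170,210),k(j,140,180,255,295)]))
```

```text
scene base [569. 392.  11.] bulb [562. 386.  78.]
top base [564. 399.  18.] bulb [565. 400.  82.]
```

View pics/tamper.png

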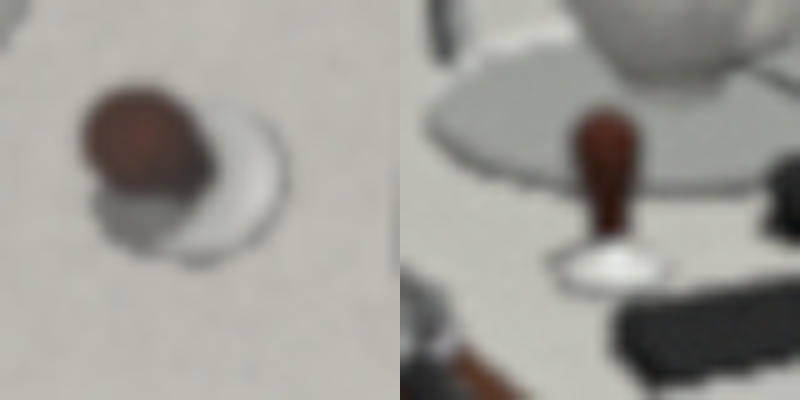

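The tamper stands with its bulb at left crop (140,135) and base at (205,182), which gives about (565,397).

Run:
```python
from plan import *
plan([[565,397,150],[565,397,36]])
```

```text
[565, 397, 150] 4 x [ 3.4 32.   4. ] 0.0
[565, 397, 36] 4 x [ 1.3  0.7 28.5] 0.0
```

Call:
send_rows(
  series=[
    [3,32,4,0,80],
    [3,32,4,0,80],
    [3,32,4,0,80],
    [3,32,4,0,80],
    [1,1,28,0,80],
    [1,1,28,0,80],
    [1,1,28,0,80],
    [1,1,20,0,80],
    [0,0,9,0,80],
    [0,0,0,0,80],
    [0,0,0,0,80],
  ],
)

```text
time: 31.25
tcp_pos: [568.3, 398.4, 37.6]
tool_rot: [0.001, 3.096, -0.037]
wrist_force: [1.0, -0.3, 0.8]
gripper_width: 80.0
gripper_force: 0.0
```

Call:
send_rows(
  series=[
    [0,0,0,0,15],
    [0,0,0,0,15],
    [0,0,0,0,15],
    [0,0,0,0,15],
    [0,0,0,0,15],
    [0,0,0,0,15],
    [0,0,0,0,15],
    [0,0,0,0,15],
    [0,0,0,0,15],
    [0,0,0,0,15],
  ],
  grip_force=50,
)

```text
time: 32.08
tcp_pos: [568.1, 398.7, 37.4]
tool_rot: [0.001, 3.096, -0.036]
wrist_force: [-0.1, 2.8, 3.5]
gripper_width: 37.3
gripper_force: 50.0
```

Call:
send_rows(
  series=[
    [0,0,-6,0,15],
    [0,0,-20,0,15],
    [0,0,-30,0,15],
    [0,0,-30,0,15],
    [0,0,-30,0,15],
    [0,0,-15,0,15],
    [0,0,0,0,15],
    [0,0,0,0,15],
  ],
)

```text
time: 32.75
tcp_pos: [562.1, 401.1, 168.1]
tool_rot: [0.001, 3.096, -0.037]
wrist_force: [-1.0, 0.4, -2.5]
gripper_width: 37.2
gripper_force: 50.0
```

Run:
```python
from plan import *
o=get_obs();print(o["tcp_pos"],o["gripper_width"],o["wrist_force"],o["ft_torque"])
t=imaging.snapshot("scene");cv2.imwrite("pics/s10.png",t[:,:,::-1])
for r in imaging.silhouettes("scene","tamper_centre")[:2]:
    q=np.argwhere(r["region"]);print(r["score"],q.min(0),q.max(0))
    for row in range(q.min(0)[0],q.max(0)[0]+1,2):
        c=q[q[:,0]==row][:,1]; 
        if len(c):print(row,c.min(),c.max(),end="; ")
plan([[425,230,200],[425,-200,200],[490,-400,180],[490,-462,130]])
qq=np.array(o["joint_positions"]);goto(qq,[[425,230,200],[425,-200,200],[490,-400,180],[490,-462,130],[490,-462,44]])
```

```text
[562.05989081 401.12132202 168.11927974] 37.22028780482285 [-1.03599173  0.35948389 -2.47138299] [0.05375699 0.1131613  0.02269525]
0.41 [126 269] [144 279]
126 272 272; 128 270 273; 130 270 273; 132 270 273; 134 271 274; 136 271 275; 138 271 277; 140 269 279; 142 269 279; 144 270 278; [425, 230, 200] 7 x [ 19.3 -24.5  -5. ] 0.0
[425, -200, 200] 13 x [ -0.  -33.1   0.9] 0.0
[490, -400, 180] 7 x [ -9.2 -28.5   4. ] 0.0
[490, -462, 130] 3 x [  0.7 -20.2  17.2] 0.0
[425 230 200] 8 [-0.52  0.14 -0.17  2.01  0.09  0.97  0.84] err 0.0 fk [425. 230. 200.]
[ 425 -200  200] 15 [ 0.03  0.06  0.28  2.11 -0.01  0.93  1.88] err 0.0 fk [ 425. -200.  200.]
[ 490 -400  180] 8 [ 0.28  0.35  0.4   1.81 -0.17  0.96  2.32] err 0.0 fk [ 490. -400.  180.]
[ 490 -462  130] 3 [ 0.38  0.47  0.39  1.76 -0.24  0.91  2.44] err 0.0 fk [ 490. -462.  130.]
[ 490 -462   44] 3 [ 0.42  0.57  0.35  1.82 -0.29  0.75  2.49] err 0.0 fk [ 490. -462.   44.]
```

Call:
send_rows(
  series=[
    [18,-15,-4,0,15],
    [18,-22,-4,0,15],
    [18,-22,-4,0,15],
    [18,-22,-4,0,15],
    [18,-22,-5,0,15],
    [18,-22,-5,0,15],
    [18,-22,-5,0,15],
    [18,-24,-5,0,15],
  ],
)

```text
time: 33.52
tcp_pos: [414.7, 229.9, 200.0]
tool_rot: [0.001, 3.098, -0.04]
wrist_force: [1.1, -0.8, -2.0]
gripper_width: 37.3
gripper_force: 50.0
```

Call:
send_rows(
  series=[
    [0,-31,1,0,15],
    [0,-31,1,0,15],
    [0,-31,1,0,15],
    [0,-31,1,0,15],
    [0,-31,1,0,15],
    [0,-31,1,0,15],
    [0,-31,1,0,15],
    [0,-31,1,0,15],
    [0,-31,1,0,15],
    [0,-31,1,0,15],
    [0,-31,1,0,15],
    [0,-31,1,0,15],
    [0,-31,1,0,15],
    [0,-31,1,0,15],
  ],
)

```text
time: 34.68
tcp_pos: [415.3, -204.3, 196.8]
tool_rot: [0.001, 3.098, -0.037]
wrist_force: [0.6, -0.6, -2.2]
gripper_width: 36.7
gripper_force: 50.0
```

Call:
send_rows(
  series=[
    [-10,-28,4,0,15],
    [-10,-28,4,0,15],
    [-10,-28,4,0,15],
    [-10,-28,4,0,15],
    [-10,-28,4,0,15],
    [-10,-28,4,0,15],
    [-10,-28,4,0,15],
    [-3,-20,14,0,15],
    [0,-20,17,0,15],
    [0,-15,17,0,15],
    [0,0,0,0,15],
    [0,0,0,0,15],
  ],
)

```text
time: 35.68
tcp_pos: [490.8, -455.5, 128.8]
tool_rot: [0.003, 3.1, -0.035]
wrist_force: [-0.3, -0.1, -2.1]
gripper_width: 37.4
gripper_force: 50.0
```

Run:
```python
from plan import *
o=get_obs();print(o["joint_positions"].round(2),o["tcp_pos"],o["gripper_width"],o["wrist_force"],o["tool_rot"])
for c in("scene","top"):
  imaging.snapshot(c)
  for r in imaging.silhouettes(c,"tamper_seat_floor")[:2]:
    q=np.argwhere(r["region"]);m=(q.min(0)+q.max(0))/2;print(c,"seat",round(r["score"],2),q.min(0),q.max(0),ray(c,m,10).round())
  for r in imaging.place_of(c,"tamper_seat_floor")[:2]:print(c,"seat",round(r["score"],2),ray(c,r["position"],6).round())
  for r in imaging.place_of(c,"needle_socket_floor")[:2]:print(c,"sock",round(r["score"],2),ray(c,r["position"],6).round())
plan([[490,-462,100],[490,-462,46]])
```

```text
[ 0.34  0.49  0.43  1.75 -0.26  0.91  2.45] [ 490.79688128 -455.52077601  128.76152964] 37.43938559686266 [-0.25026588 -0.09407944 -2.12395405] [ 0.00349737  3.10032726 -0.03457726]
scene seat 0.75 [258 342] [278 369] [ 487. -464.   10.]
scene seat 0.57 [ 469. -485.    6.]
scene sock 0.52 [436. -64.   6.]
top sock 0.85 [420. -63.   6.]
[490, -462, 100] 1 x [ 4.5 -6.  32. ] 0.0
[490, -462, 46] 2 x [ 1.2  0.7 27. ] 0.0
```

Call:
send_rows(
  series=[
    [2,-6,25,0,15],
    [1,0,25,0,15],
    [1,1,25,0,15],
    [0,0,0,0,15],
  ],
)

```text
time: 36.42
tcp_pos: [490.3, -460.2, 52.3]
tool_rot: [0.0, 3.101, -0.032]
wrist_force: [-0.7, 1.4, -3.9]
gripper_width: 36.8
gripper_force: 50.0
```

Run:
```python
from plan import *
o=get_obs();print(o["tcp_pos"])
s=save("scene","s11")
c=imaging.camera_info("scene");K=np.array(c["camera_matrix"]);T=np.linalg.inv(np.array(c["world_from_camera"]))
pr=lambda P:(lambda v:(v[:2]/v[2])[::-1].round(1))(K@(T[:3,:3]@np.array(P)+T[:3,3]))
z=o["tcp_pos"][2]-37
print("expected base centre",pr([o["tcp_pos"][0]-2,o["tcp_pos"][1],z+11]),"seat centre px",pr([490,-462,16]))
for r in imaging.silhouettes("scene","tamper_centre")[:2]:
    q=np.argwhere(r["region"]);print(r["score"],q.min(0),q.max(0))
    for row in range(q.min(0)[0],q.max(0)[0]+1,2):
        c=q[q[:,0]==row][:,1]
        if len(c):print(row,c.min(),c.max(),end="; ")
# bright base pixels
g=s.astype(int);m=(g.min(2)>120)
sub=m[225:290,325:385];q=np.argwhere(sub);print();[print(r+225,np.where(sub[r])[0].min()+325,np.where(sub[r])[0].max()+325,end="; ") for r in range(0,65,3) if sub[r].any()]
```

```text
[ 490.26217062 -460.18240244   52.25977928]
expected base centre [263.3 355.5] seat centre px [266.  356.1]
0.79 [243 348] [268 363]
243 355 357; 245 353 357; 247 353 357; 249 353 357; 251 353 357; 253 353 358; 255 353 358; 257 351 358; 259 349 358; 261 348 359; 263 348 362; 265 348 362; 267 350 361; 
225 325 384; 228 325 384; 231 325 384; 234 325 384; 237 325 384; 240 325 384; 243 340 384; 246 339 384; 249 342 377; 252 343 381; 255 346 384; 258 348 384; 261 360 384; 264 325 384; 267 325 384; 270 325 384; 273 325 384; 276 325 384; 279 325 384; 282 325 384; 285 325 384; 288 325 375;
```

Call:
send_rows(
  series=[
    [0,-1,4,0,15],
    [0,0,3,0,15],
    [0,0,1.5,0,15],
    [0,0,0,0,15],
    [0,0,0,0,15],
  ],
)

```text
time: 36.93
tcp_pos: [492.5, -463.7, 48.4]
tool_rot: [0.001, 3.096, -0.038]
wrist_force: [-0.3, -0.5, -2.7]
gripper_width: 37.3
gripper_force: 50.0
```

Call:
send_rows(
  series=[
    [0,0,3,0,15],
    [0,0,1.5,0,15],
    [0,0,0,0,15],
    [0,0,0,0,15],
    [0,0,0,0,15],
  ],
)

```text
time: 37.35
tcp_pos: [492.5, -463.7, 43.5]
tool_rot: [0.001, 3.096, -0.037]
wrist_force: [-0.5, -0.9, -1.3]
gripper_width: 37.2
gripper_force: 50.0
```

Contact is starting (load down to 1.3 N), so I'll release.

Call:
send_rows(
  series=[
    [0,0,0.5,0,15],
    [0,0,0,0,40],
    [0,0,0,0,46],
    [0,0,0,0,56],
    [0,0,0,0,70],
    [0,0,0,0,70],
    [0,0,0,0,70],
    [0,0,-10,0,70],
    [0,0,-25,0,70],
    [0,0,-30,0,70],
    [0,0,-35,0,70],
    [0,0,-30,0,70],
    [0,0,0,0,70],
  ],
)

```text
time: 38.43
tcp_pos: [488.1, -462.9, 179.9]
tool_rot: [0.002, 3.089, -0.045]
wrist_force: [-0.5, -1.1, 0.8]
gripper_width: 70.2
gripper_force: 0.0
```

Run:
```python
from plan import *
o=get_obs();print(o["tcp_pos"])
s=save("scene","s12")
for n in("tamper_centre","needle_tool_centre"):
  for r in imaging.silhouettes("scene",n)[:3]:
    q=np.argwhere(r["region"]);print(n,round(r["score"],2),q.min(0),q.max(0))
    for row in range(q.min(0)[0],q.max(0)[0]+1,3):
        c=q[q[:,0]==row][:,1]
        if len(c):print(row,c.min(),c.max(),end="; ")
    print()
c=imaging.camera_info("scene");K=np.array(c["camera_matrix"]);T=np.linalg.inv(np.array(c["world_from_camera"]))
pr=lambda P:(lambda v:(v[:2]/v[2])[::-1].round(1))(K@(T[:3,:3]@np.array(P)+T[:3,3]))
print("tamper base exp",pr([490,-462,17]),"top",pr([490,-462,90]))
for x,y in((560,-360),(565,-358),(570,-358)): print(x,y,"foot",pr([x,y,5]),"knob75",pr([x,y,80]))
```

```text
[ 488.13849086 -462.8721652   179.92415112]
tamper_centre 0.71 [244 348] [272 364]
244 355 359; 247 352 362; 250 352 363; 253 352 362; 256 352 361; 259 352 360; 262 350 361; 265 348 364; 268 349 364; 271 352 362; 
needle_tool_centre 0.75 [202 341] [234 353]
202 346 348; 205 344 349; 208 345 349; 211 345 349; 214 345 349; 217 346 348; 226 342 352; 229 341 353; 232 342 353; 
needle_tool_centre 0.62 [220 332] [245 340]
220 336 338; 223 334 340; 226 334 339; 229 334 339; 232 336 336; 238 334 339; 241 332 340; 244 333 340; 
tamper base exp [265.7 356.1] top [247.3 357.6]
560 -360 foot [246.1 356.6] knob75 [228.4 358.1]
565 -358 foot [245.5 357.5] knob75 [227.7 359. ]
570 -358 foot [245.1 358.7] knob75 [227.4 360.2]
```

Run:
```python
from plan import *
print(ray("scene",(246.2,358.1),4).round(),ray("top",(202,401.2),5).round(),ray("top",(198,404.5),84).round(),ray("scene",(230.3,359.3),78).round())
imaging.snapshot("top")
for r in imaging.silhouettes("top","needle_tool_centre")[:4]:
    q=np.argwhere(r["region"]);m=q.mean(0);print(round(r["score"],2),q.min(0),q.max(0),ray("top",m,55).round())
for r in imaging.place_of("top","needle_tool_centre")[:4]: print(r["score"],ray("top",r["position"],48).round())
plan([[565,-361,170],[565,-361,120],[565,-361,56]])
```

```text
[ 565. -362.    4.] [ 563. -367.    5.] [ 562. -363.   84.] [ 559. -369.   78.]
0.66 [231 306] [248 323] [417. -55.  55.]
0.62 [211 379] [222 390] [ 501. -298.   55.]
0.6 [195 396] [206 407] [ 558. -358.   55.]
0.54 [186 366] [202 379] [ 579. -256.   55.]
0.48 [ 570. -362.   48.]
0.47 [ 508. -298.   48.]
0.45 [ 578. -259.   48.]
[565, -361, 170] 4 x [-19.7  24.8   0.7] 0.0
[565, -361, 120] 2 x [ 1.1  0.6 25. ] 0.0
[565, -361, 56] 2 x [ 1.4  0.7 32. ] 0.0
```

Call:
send_rows(
  series=[
    [-18,25,0,0,70],
    [-19,25,0,0,70],
    [-19,25,0,0,70],
    [-19,25,1,0,70],
    [1,0,25,0,70],
    [1,0,25,0,70],
    [1,1,30,0,70],
    [1,1,25,0,70],
    [0,0,8,0,70],
    [0,0,0,0,70],
    [0,0,0,0,70],
  ],
)

```text
time: 39.65
tcp_pos: [562.8, -361.7, 59.9]
tool_rot: [0.002, 3.097, -0.037]
wrist_force: [-0.4, 0.3, 0.3]
gripper_width: 70.0
gripper_force: 0.0
```

Run:
```python
from plan import *
o=get_obs();print(o["tcp_pos"],o["joint_positions"].round(2),o["wrist_force"])
s=save("scene","s13")
for r in imaging.silhouettes("scene","needle_tool_centre")[:4]:
    q=np.argwhere(r["region"]);print(round(r["score"],2),q.min(0),q.max(0))
plan([[563,-363,56]])
```

```text
[ 562.82189587 -361.69960559   59.93936605] [ 0.2   0.57  0.38  1.8  -0.29  0.78  2.29] [-0.38633527  0.30936769  0.34721862]
0.73 [205 341] [234 352]
0.6 [220 331] [245 341]
0.55 [224 355] [244 363]
[563, -363, 56] 1 x [ 0.8 -0.8  5.2] 0.0
```

Call:
send_rows(
  series=[
    [0,-1,4,0,70],
    [0,0,0,0,50],
    [0,0,0,0,15],
    [0,0,0,0,15],
    [0,0,0,0,15],
    [0,0,0,0,15],
    [0,0,0,0,15],
    [0,0,0,0,15],
    [0,0,0,0,15],
    [0,0,0,0,15],
  ],
  grip_force=12,
)

```text
time: 40.58
tcp_pos: [563.1, -362.5, 55.7]
tool_rot: [0.001, 3.096, -0.037]
wrist_force: [0.8, -0.1, 0.4]
gripper_width: 28.7
gripper_force: 11.9
```

Call:
send_rows(
  series=[
    [0,0,-8,0,15],
    [0,0,-25,0,15],
    [0,0,-30,0,15],
    [0,0,-30,0,15],
    [0,0,-30,0,15],
    [0,0,0,0,15],
  ],
  grip_force=20,
)

```text
time: 41.08
tcp_pos: [559.3, -361.2, 185.2]
tool_rot: [0.002, 3.089, -0.042]
wrist_force: [0.7, -0.5, -1.0]
gripper_width: 28.2
gripper_force: 19.8
```

Run:
```python
from plan import *
o=get_obs();print(o["tcp_pos"],o["gripper_width"],o["wrist_force"])
for c in("scene","top"):
  imaging.snapshot(c)
  for r in imaging.silhouettes(c,"needle_socket_floor")[:2]:
    q=np.argwhere(r["region"]);m=(q.min(0)+q.max(0))/2;print(c,round(r["score"],2),q.min(0),q.max(0),ray(c,m,13).round(),ray(c,m,20).round())
for r in imaging.silhouettes("scene","needle_tool_centre")[:4]:
    q=np.argwhere(r["region"]);print(round(r["score"],2),q.min(0),q.max(0))
    for row in range(q.min(0)[0],q.max(0)[0]+1,4):
        c=q[q[:,0]==row][:,1]
        if len(c):print(row,c.min(),c.max(),end="; ")
    print()
plan([[416,-220,200],[416,-120,200],[420,-56,150]])
goto(np.array(o["joint_positions"]),[[416,-220,200],[416,-120,200],[420,-56,150],[420,-56,60]])
```

```text
[ 559.30353239 -361.22754274  185.20782938] 28.234748627316677 [ 0.68180662 -0.52886534 -0.99255191]
scene 0.68 [207 278] [220 295] [424. -58.  13.] [419. -69.  20.]
top 0.56 [231 306] [248 323] [421. -53.  13.] [420. -53.  20.]
0.7 [220 331] [245 341]
220 335 338; 224 333 340; 228 334 340; 232 335 338; 236 335 337; 240 331 341; 244 332 340; 
0.57 [202 342] [234 353]
202 347 350; 206 345 353; 210 345 352; 214 345 351; 226 343 351; 230 342 352; 234 347 348; 
[416, -220, 200] 6 x [23.3 23.1 -5.3] 0.0
[416, -120, 200] 3 x [ 0.  33.3 -0.8] 0.0
[420, -56, 150] 3 x [-0.6 21.7 16.2] 0.0
[ 416 -220  200] 8 [-0.04  0.04  0.4   2.12 -0.01  0.92  1.94] err 0.0 fk [ 416. -220.  200.]
[ 416 -120  200] 4 [-0.17 -0.01  0.28  2.18  0.04  0.92  1.66] err 0.0 fk [ 416. -120.  200.]
[420 -56 150] 3 [-0.24  0.05  0.2   2.25  0.03  0.8   1.51] err 0.0 fk [420. -56. 150.]
[420 -56  60] 4 [-0.22  0.21  0.2   2.34 -0.02  0.55  1.56] err 0.0 fk [420. -56.  60.]
```

Call:
send_rows(
  series=[
    [30,15,-5,0,15],
    [30,15,-5,0,15],
    [30,15,-5,0,15],
    [30,15,-5,0,15],
    [12,25,-5,0,15],
    [11,30,-5,0,15],
    [0,30,0,0,15],
    [0,33,0,0,15],
    [0,33,0,0,15],
    [0,33,-2,0,15],
    [0,21,16,0,15],
    [0,21,16,0,15],
    [-1,15,16,0,15],
    [0,4,10,0,15],
    [0,0,0,0,15],
    [0,0,0,0,15],
  ],
)

```text
time: 42.67
tcp_pos: [416.5, -55.4, 138.2]
tool_rot: [0.001, 3.098, -0.038]
wrist_force: [-0.3, 0.3, -0.8]
gripper_width: 28.4
gripper_force: 19.8
```

```bash
cat > chk.py <<'E'
from plan import *
def pr(cam,P):
    c=imaging.camera_info(cam);K=np.array(c["camera_matrix"]);T=np.linalg.inv(np.array(c["world_from_camera"]))
    v=K@(T[:3,:3]@np.array(P)+T[:3,3]);return (v[:2]/v[2])[::-1].round(1)
E
python3 - <<'E'
from chk import *
o=get_obs();print(o["tcp_pos"],o["gripper_width"],o["wrist_force"])
x,y,z=o["tcp_pos"]
s=save("scene","s14")
print("foot exp",pr("scene",[x,y,z-55.7+4]),"knob",pr("scene",[x,y,z+19]),"socket rim",pr("scene",[421.5,-55,26]))
for n in("needle_tool_centre","needle_socket_floor"):
  for r in imaging.silhouettes("scene",n)[:4]:
    q=np.argwhere(r["region"]);print(n,round(r["score"],2),q.min(0),q.max(0))
    if q.max(0)[1]<320:
      for row in range(q.min(0)[0],q.max(0)[0]+1,2):
        c=q[q[:,0]==row][:,1]
        if len(c):print(row,c.min(),c.max(),end="; ")
      print()
plan([[421.5,-55,100],[421.5,-55,62]])
E
```

```text
[416.48209921 -55.41600632 138.22316586] 28.367177970622656 [-0.25351034  0.3121655  -0.77895627]
foot exp [197.4 284. ] knob [181.1 283.6] socket rim [210.5 285.6]
needle_tool_centre 0.67 [220 331] [245 340]
needle_tool_centre 0.49 [202 341] [234 354]
needle_tool_centre 0.45 [193 280] [200 289]
193 283 285; 195 281 288; 197 280 289; 199 282 287; 
needle_socket_floor 0.44 [208 279] [218 293]
208 283 291; 210 280 293; 212 279 293; 214 279 293; 216 280 292; 218 281 290; 
[421.5, -55, 100] 2 x [-1.1  0.9 19.7] 0.0
[421.5, -55, 62] 2 x [ 0.9  0.5 19. ] 0.0
```

Call:
send_rows(
  series=[
    [-1,1,20,0,15],
    [-1,1,20,0,15],
    [0,0,14,0,15],
    [0,0,8,0,15],
    [0,0,0,0,15],
    [0,0,0,0,15],
  ],
)

```text
time: 43.32
tcp_pos: [422.1, -55.0, 77.4]
tool_rot: [0.002, 3.096, -0.037]
wrist_force: [0.2, 0.1, -0.1]
gripper_width: 28.4
gripper_force: 19.8
```

Run:
```python
from chk import *
o=get_obs();print(o["tcp_pos"],o["gripper_width"],o["wrist_force"])
x,y,z=o["tcp_pos"]
s=save("scene","s15")
print("knob",pr("scene",[x,y,z+19]),"target knob", pr("scene",[422,-55,z+19]))
for r in imaging.silhouettes("scene","needle_tool_centre")[:4]:
    q=np.argwhere(r["region"]);print(round(r["score"],2),q.min(0),q.max(0))
plan([[422,-55,62]])
```

```text
[422.10303726 -55.00788033  77.36696363] 28.384896675915044 [ 0.19076785  0.07673264 -0.13130496]
knob [194.9 285.3] target knob [194.9 285.2]
0.71 [202 341] [234 353]
0.47 [221 332] [244 340]
0.44 [194 282] [213 290]
[422, -55, 62] 1 x [ 1.3  0.2 15.8] 0.0
```

Call:
send_rows(
  series=[
    [0.5,0,6,0,15],
    [0.5,0,5,0,15],
    [0,0,3,0,15],
    [0,0,1,0,15],
    [0,0,0,0,15],
    [0,0,0,0,15],
  ],
)

```text
time: 43.92
tcp_pos: [421.6, -55.1, 61.8]
tool_rot: [0.001, 3.096, -0.037]
wrist_force: [0.2, -0.5, -0.3]
gripper_width: 28.3
gripper_force: 19.9
```

Call:
send_rows(
  series=[
    [0,0,0.5,0,15],
    [0,0,0,0,31],
    [0,0,0,0,35],
    [0,0,0,0,45],
    [0,0,0,0,65],
    [0,0,0,0,70],
    [0,0,0,0,70],
    [0,0,-8,0,70],
    [0,0,-20,0,70],
    [0,0,-30,0,70],
    [0,0,-30,0,70],
    [0,0,-30,0,70],
    [0,0,-30,0,70],
    [0,0,0,0,70],
  ],
)

```text
time: 45.08
tcp_pos: [417.0, -51.4, 214.8]
tool_rot: [0.002, 3.089, -0.036]
wrist_force: [0.4, 0.2, 0.8]
gripper_width: 70.0
gripper_force: 0.0
```

Run:
```python
from chk import *
o=get_obs();print(o["tcp_pos"],o["wrist_force"])
s=save("scene","s16");save("top","t16")
print("needle foot exp",pr("scene",[421.5,-55,10]),"knob",pr("scene",[421.5,-55,85]))
print("cup exp",pr("scene",[583,267,55]),"tamper",pr("scene",[490,-462,45]))
for n in("needle_tool_centre","tamper_centre","dosing_cup_centre","portafilter_centre","scale_plate","stand_floor"):
  for r in imaging.silhouettes("scene",n)[:3]:
    q=np.argwhere(r["region"]);print(n,round(r["score"],2),q.min(0),q.max(0))
    if n[0]=="n" and q.max(0)[1]<320:
      for row in range(q.min(0)[0],q.max(0)[0]+1,2):
        c=q[q[:,0]==row][:,1]
        if len(c):print(row,c.min(),c.max(),end="; ")
      print()
for n,z in(("portafilter_centre",26),("dosing_cup_centre",55),("scale_plate",25),("stand_floor",8)):
  for r in imaging.place_of("top",n)[:1]:print("top",n,round(r["score"],2),ray("top",r["position"],z).round())
```

```text
[417.04574263 -51.44855525 214.81583227] [0.41614291 0.20271579 0.78082483]
needle foot exp [213.9 285.7] knob [197.5 285.2]
cup exp [166.8 289.2] tamper [258.8 356.7]
needle_tool_centre 0.64 [202 342] [233 354]
needle_tool_centre 0.53 [193 282] [213 290]
193 285 286; 195 283 288; 197 283 288; 199 283 288; 201 284 288; 203 284 287; 209 285 287; 211 282 289; 213 282 289; 
tamper_centre 0.84 [245 349] [271 364]
dosing_cup_centre 0.62 [160 286] [174 295]
portafilter_centre 0.6 [166 242] [189 268]
scale_plate 0.52 [170 278] [177 300]
top portafilter_centre 0.61 [411. 276.  26.]
top dosing_cup_centre 0.8 [590. 258.  55.]
top scale_plate 0.94 [584. 263.  25.]
top stand_floor 0.84 [432. 278.   8.]
```

Run:
```python
from chk import *
imaging.snapshot("top")
for n,z in(("dosing_cup_centre",80),("scale_plate",25),("tamper_centre",40),("tamper_seat_floor",12),("needle_tool_centre",55),("portafilter_centre",30)):
  for r in imaging.silhouettes("top",n)[:3]:
    q=np.argwhere(r["region"]);m=(q.min(0)+q.max(0))/2;print(n,round(r["score"],2),q.min(0),q.max(0),ray("top",m,z).round())
i=imaging.snapshot("top");g=i.astype(int).sum(2)
print(g[176:214:2,206:256:2])
```

```text
dosing_cup_centre 0.7 [182 215] [200 233] [578. 264.  80.]
scale_plate 0.6 [179 211] [209 251] [580. 252.  25.]
tamper_centre 0.74 [214 420] [229 438] [ 487. -456.   40.]
tamper_seat_floor 0.66 [178 210] [210 251] [583. 257.  12.]
needle_tool_centre 0.69 [210 380] [222 391] [ 502. -301.   55.]
needle_tool_centre 0.63 [186 365] [202 378] [ 581. -252.   55.]
portafilter_centre 0.92 [226 188] [252 252] [417. 279.  30.]
[[548 550 550 548 526 514 518 536 541 545 548 547 549 550 547 552 555 553
  536 514 520 523 526 522 515]
 [539 547 552 518 306 250 255 288 298 315 319 344 368 403 426 479 478 482
  470 472 484 489 513 523 521]
 [541 545 549 482 190 181 179 182 182 187 184 179 179 182 181 184 187 198
  204 255 420 294 331 497 520]
 [549 544 545 427 184 183 200 267 298 304 268 203 181 178 177 178 181 177
  178 240 470 277 226 390 517]
 [550 550 538 340 179 226 329 349 322 298 295 293 239 178 175 177 183 176
  176 176 179 193 221 406 516]
 [552 549 539 306 186 320 372 332 327 327 339 335 313 207 177 180 181 180
  176 180 179 186 194 424 517]
 [552 552 544 300 216 389 354 347 450 589 572 455 
[... 615 characters left out ...]
69 197 207 201 181 176 178 177 174 168
  185 269 195 175 339 518 522]
 [556 552 319 177 176 177 173 164 163 165 168 176 173 174 176 177 171 167
  211 352 190 178 383 523 516]
 [560 557 304 178 179 178 177 176 175 175 175 175 175 173 171 176 176 164
  202 274 168 186 438 526 523]
 [560 553 344 179 175 181 180 177 175 173 172 172 169 176 175 174 172 175
  168 161 166 193 477 529 528]
 [561 560 500 387 378 364 358 349 274 244 229 226 218 212 206 186 181 178
  179 176 173 233 483 523 526]
 [548 551 548 557 558 558 555 556 535 524 515 520 518 511 508 423 399 359
  351 341 350 472 521 529 523]
 [549 551 549 548 552 554 559 560 561 558 560 561 560 561 559 552 556 524
  524 517 523 526 527 523 517]]
```

All four items are in place and the gripper is clear, so I'm handing the job in.

```bash
python3 -c "
from h import *
print(order.close_job())"
```

```text
the job is handed in; nothing more can be done
None
```

I handed the job in at about 45 s: the portafilter is in its stand, the cup on the scale, the tamper in its seat and the smaller, non-blue needle tool in its socket, with the gripper clear; no verdict came back.

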